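# Fetch the amber bottle from under the wire shelf with the pull hook

## Task

The amber bottle stands in a wooden tray that has been pushed back under the low wire shelf, where the gripper cannot go. Pick up the pull hook, drop its lip behind the tray's front rim and drag the tray out until it is completely clear of the shelf, without touching tray or bottle with the gripper before then and without toppling the bottle. Then put the hook down on the table and stand the bottle upright on the white dish, leaving the tray out on the table and the lemon, garlic and matchbox where they are.

Things in the scene. Friction and masses are not known exactly. Their poses are not given: they have to be found in the camera images.
- rack: Low wire shelf of bright steel, fixed, 260 mm deep, 240 mm wide, 175 mm high, on four thin legs at its corners; a small cup and a tin stand on it towards the back. Origin on the table under the middle of the open front edge; its x axis points into the shelf (away from the opening), z up. Clear space under its top: 165 mm high and 225 mm wide, the opening has no sill. Pull the tray out along -x of the shelf.
- tray: Square tray of light wood, loose, 0.35 kg, 140 x 140 mm outside, walls 5 mm thick and 32 mm high, floor 5 mm thick. Origin at the centre of its underside; its x axis points (within about 0.12 rad) into the shelf, so its front rim, the one nearest the opening, is the wall at x = -65 to -70 mm. At the start it stands wholly under the shelf, its front rim 50 to 90 mm behind the opening.
- bottle_center (a point): Centre (half-way up) of the amber glass bottle with black cap and beige label, 41 mm in diameter and 119 mm high, loose; it stands near the middle of the tray, up to 20 mm off.
- hook_grip (a point): Centre of the wooden grip of the pull hook, 22.5 mm above its underside. The grip is a block 110 mm long (x), 24 mm wide (y) and 45 mm high (z), standing on the table; a flat steel strip 18 mm wide and 6 mm thick (underside 35 mm above the tool's underside) runs from it along +x of this point to the lip. The tool weighs 0.2 kg and balances about 27 mm ahead (+x) of this point.
- hook_lip (a point): Middle of the lower edge of the hook's lip, on its inner face (towards the grip): 220 mm ahead (+x) of the grip's centre, level with the grip's underside. The lip is a steel plate 40 mm wide (y) and 6 mm thick that hangs down 35 mm below the strip.
- dish: White rectangular dish, 75 mm (x) by 105 mm (y), rim 10 mm high, inner floor 5 mm above the table, fixed. Origin at the centre of its underside; the bottle should stand near the middle.
- lemon: Yellow lemon, about 72 x 57 x 58 mm, loose bystander. Origin at the centre of its underside as it first lies.
- garlic: Garlic bulb, about 56 mm across, loose bystander. Origin at the centre of its underside as it first lies.
- matches: Red matchbox, 110 x 57 x 20 mm, loose bystander lying flat. Origin at the centre of its underside.
Things that resemble listed ones, but are neither listed nor needed, are in the scene too. There is more than one size of the part that bears bottle_center; the job needs the middle-sized.

How it is judged:
By the outcome, as a careful person would: the job done as asked, in the order asked, and still so for the second after the job is handed in, with the robot touching nothing.
It also fails if it takes over 72 s, if anything falls off the work surface, if the arm or the gripper's body presses on something with over 40 N, if the wrist force passes 120 N, or if a joint passes its speed limit or range.

## Robot

A 7-joint arm with a two-finger parallel gripper is mounted at the origin on a cart in front of the work surface, level with it; the furniture and walls round the work are solid. World frame = base frame: x ahead of the robot, y to its left, z up, the work surface at z = 0. Lengths are in mm, angles in rad, forces in N, time in s.
With the tool pointing down it reaches from about 400 to 925 mm from the base axis. Payload 4.1 kg.
Tool frame: the origin (TCP) lies at the very end of the fingers, on their centre line; the grasp point (between the pads) lies 19 mm behind it; z points along the fingers, y is the direction in which the jaws open and shut (so a half turn about z gives the same grasp; the last joint's range is limited). The gripper opens to 85 mm and grips with 20 to 120 N. Pads are 22 mm wide; open, the fingers measure 114 mm over their backs; the gripper's body (76 mm by 85 mm) begins 54 mm behind the grasp point. The pads swing forward as they close: fully open they stand 13 mm farther back than shut.
Start: joints at [1.083, 0.398, 0.045, 1.537, -0.019, 1.207, -0.051], TCP at [246.441, -601.512, 192.547] pointing down, gripper open.
Joint ranges: [-2.82, 2.82], [-0.49, 2.23], [-1.37, 1.46], [0, 2.46], [-1.36, 4.5], [0.23, 2], [-2.94, 2.94]. Speed limits (rad/s): [2.57, 2.57, 3.14, 3.14, 3.14, 3.14, 3.14].

## Interface

Orientations are given as a unit quaternion [x, y, z, w].
In Python, from station import ctrl, cams, spotter gives the robot as it stands.
- The arm moves only by the tool play_rows, never from a script. Its argument "steps" is a list of rows, each an object with "translation": the shift along the tool's x, y, z in mm, a list of three; "yaw": the turn about the tool's z in degrees. In form: [{"translation": [dx, dy, dz], "yaw": yaw}, ...]. A call has 1 to 8 rows; each row is the pose to reach, as a shift and turn from the pose commanded when the call began, along the tool's axes at that moment; what a row does not reach only later rows make up. A row lasts 1/10 s, in which the tool goes at most 50 mm and 8.59 degrees, less where a joint would pass 70% of its speed; a pose out of reach is approached as far as the arm can. A call with a gripper value outside its range is refused whole. "gripper" is the opening in per cent of the stroke, from 0 (shut) to 100 (fully open), set as the call begins (left out, the last holds). The fingers move at their own pace and stop on an object; "squeeze" is the grip in N (left out, the last holds). Time passes only in rows, so rows that repeat a pose let the fingers close. It gives the time, the measured TCP pose, the force and the opening at its end, in the units of the state.
- ctrl.get_obs(): the state, without advancing time (a new reading comes with each control period).
- cams.get_image(name): name is "scene" or "top"; returns the picture (420x560x3 uint8, red, green, blue); there is no depth.
- cams.camera_model(name): a dict with "camera_matrix" (3x3 intrinsics, pixels), "T" (4x4, takes a point from camera to world coordinates). Camera axes: x right, y up, looking along -z (the intrinsics and any distortion apply to the point x, -y, -z); pixel columns grow to the right and rows downward; lengths in mm; the calibration is good to about 2 mm. A picture is of the moment at which its call begins. camera_model takes no time and is no camera call.
- ctrl.sign_off(): hands the job in, once; it reports no verdict.
Trained networks look in the newest picture that a camera, given by its name, has taken for a name from the list of things; names that differ only in an ending like _2 or _b are one class to them, and where a whole thing is asked for, a point or a joint stands for the part that bears it (a point fixed in the world has none). Each returns a list of dicts, best first, with "conf" (0 to 1); they miss things now and then, are a little off and sometimes report something else, mostly with a low value. They report only what shows in the picture. A call takes as long as a camera call. They do not tell look-alikes from the thing itself.
- spotter.find_in(camera, thing): "xyz" ([x, y, z] in mm, in world coordinates, good to about 4 mm: the middle of the surface that is visible of it).
- spotter.landmark_of(camera, thing): "xyz" ([x, y, z] in mm, in world coordinates, good to about 4 mm: a listed point, or the origin of a listed thing).
The state is a dict: "time": time; "joints": joint angles; "dq": joint speeds; "effort": joint torques, N m; "tcp_pos": TCP position; "orientation": TCP orientation; "ft_force": force on the tool from outside, world axes, zero at the start; "moment": the same for the moment, N m; "width": opening from 0.0 (shut) to 1.0 (fully open).
Only numpy, scipy, OpenCV 4.12 (cv2) and the standard library are available. Lean on these libraries where they do the work, as an engineer would, in place of code of your own. Each camera call takes 0.05 s, during which the arm holds its last target.

## Working session

There is one attempt and no reset: what is moved stays moved. The work goes in short steps, Python scripts to look and compute and a tool call to move; the robot and the scene stay as the last step left them, time stands still between calls to the robot, and variables do not carry over. Pictures are saved under pics/ and viewed, and the job is handed in when it is done.

Besides the shell and the picture viewer there is one more tool, called after "Request:" in YAML: its name, and indented under it one key for each argument. play_rows: Moves the arm, as the interface text tells. Its arguments: {"type":"object","properties":{"steps":{"type":"array","items":{"type":"object","properties":{"translation":{"type":"array","items":{"type":"number"}},"yaw":{"type":"number"}}}},"gripper":{"type":"number"},"squeeze":{"type":"number"}},"required":["steps"]}

```bash
mkdir -p pics; ls
python3 - <<'E'
from station import ctrl,cams,spotter
import cv2,numpy as np
o=ctrl.get_obs()
print({k:np.round(v,3).tolist() for k,v in o.items()})
for c in("scene","top"):
    im=cams.get_image(c); cv2.imwrite(f"pics/{c}0.png",im[:,:,::-1])
    m=cams.camera_model(c); print(c,np.round(m["camera_matrix"],1).tolist(),np.round(m["T"],3).tolist(), [k for k in m])
    for t in["rack","tray","bottle_center","hook_grip","hook_lip","dish","lemon","garlic","matches"]:
        print(t,[(np.round(d["xyz"]).tolist(),round(d["conf"],2)) for d in spotter.landmark_of(c,t)][:4])
print(ctrl.get_obs()["time"])
E
```

```text
pics
{'time': 0.0, 'joints': [1.083, 0.399, 0.045, 1.538, -0.019, 1.207, -0.051], 'dq': [0.0, 0.001, -0.001, -0.001, -0.001, 0.002, 0.001], 'effort': [0.0, -47.512, 1.365, -25.422, 0.012, 0.01, -0.0], 'tcp_pos': [246.138, -600.811, 191.476], 'orientation': [0.981, 0.193, -0.0, -0.001], 'ft_force': [0.955, 0.18, 0.554], 'moment': [-0.019, 0.068, -0.046], 'width': 1.0}
scene [[387.4, 0.0, 284.5], [0.0, 387.4, 207.3], [0.0, 0.0, 1.0]] [[-0.802, 0.25, -0.543, -78.068], [-0.598, -0.361, 0.716, 829.658], [-0.017, 0.898, 0.439, 600.63], [0.0, 0.0, 0.0, 1.0]] ['camera_matrix', 'T']
rack [([567.0, 175.0, -6.0], 0.64)]
tray [([607.0, 327.0, 0.0], 0.88)]
bottle_center [([382.0, 236.0, 84.0], 0.86), ([596.0, 330.0, 62.0], 0.69), ([385.0, 378.0, 41.0], 0.64), ([604.0, 325.0, -1.0], 0.45)]
hook_grip [([529.0, -186.0, 28.0], 0.82)]
hook_lip [([528.0, 37.0, -0.0], 0.93), ([530.0, -184.0, 25.0], 0.19)]
dish [([531.0, -426.0, -0.0], 0.58)]
lemon [([752.0, -29.0, 1.0], 0.6)]
garlic [([763.0, -115.0, 2.0], 0.73)]
matches [([663.0, -135.0, 1.0], 0.56), ([529.0, -424.0, 1.0], 0.46)]
top [[407.7, 0.0, 279.6], [0.0, 407.7, 207.4], [0.0, 0.0, 1.0]] [[-0.002, 0.991, -0.137, 437.366], [-1.0, -0.004, -0.014, -24.365], [-0.015, 0.137, 0.99, 1194.055], [0.0, 0.0, 0.0, 1.0]] ['camera_matrix', 'T']
rack [([755.0, -32.0, -0.0], 0.73), ([768.0, -112.0, -4.0], 0.37)]
tray [([606.0, 321.0, -1.0], 0.94)]
bottle_center [([385.0, 235.0, 88.0], 0.9), ([386.0, 382.0, 35.0], 0.62), ([601.0, 328.0, 66.0], 0.56)]
hook_grip [([530.0, -183.0, 24.0], 0.62)]
hook_lip [([519.0, 33.0, 0.0], 0.63)]
dish [([530.0, -425.0, -0.0], 0.85), ([602.0, 331.0, 67.0], 0.71)]
lemon [([760.0, -34.0, -1.0], 0.87)]
garlic [([766.0, -114.0, -1.0], 0.61)]
matches [([662.0, -140.0, 3.0], 0.66)]
1.0
```

View pics/scene0.png

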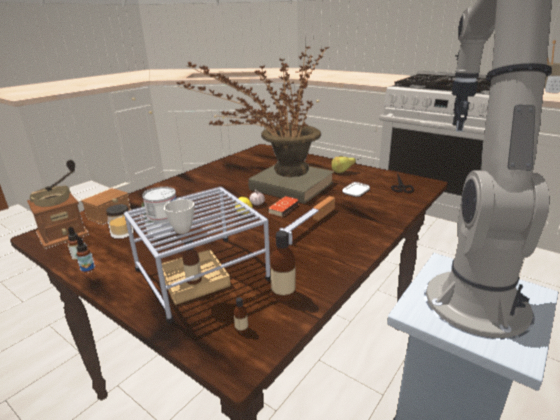

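View pics/top0.png

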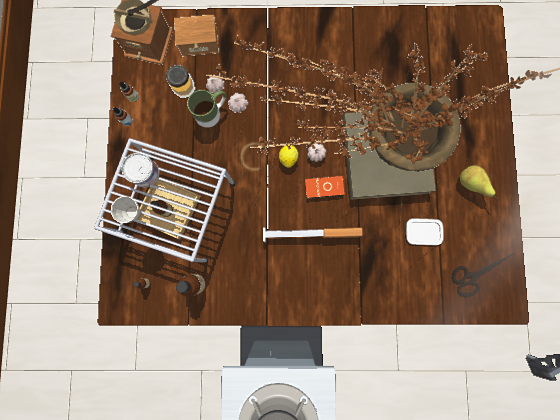

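Run:
```python
import cv2
a=cv2.imread("pics/top0.png")[125:305,85:285]; cv2.imwrite("pics/topc.png",cv2.resize(a,None,fx=4,fy=3.3,interpolation=cv2.INTER_CUBIC)[:594,:800])
a=cv2.imread("pics/top0.png")[130:280,85:255]; cv2.imwrite("pics/topc.png",cv2.resize(a,None,fx=4,fy=4,interpolation=cv2.INTER_CUBIC))
a=cv2.imread("pics/scene0.png")[180:330,110:310]; cv2.imwrite("pics/scenec.png",cv2.resize(a,None,fx=4,fy=4,interpolation=cv2.INTER_CUBIC))
```

```text
(no output)
```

View pics/topc.png

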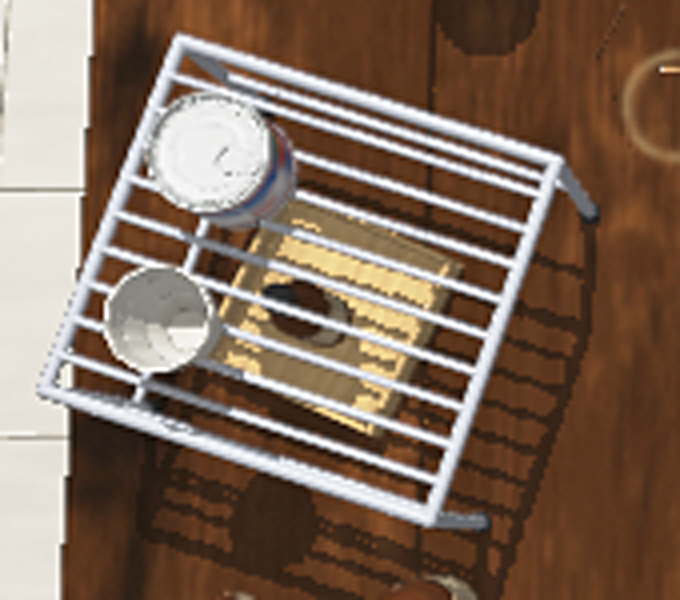

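View pics/scenec.png

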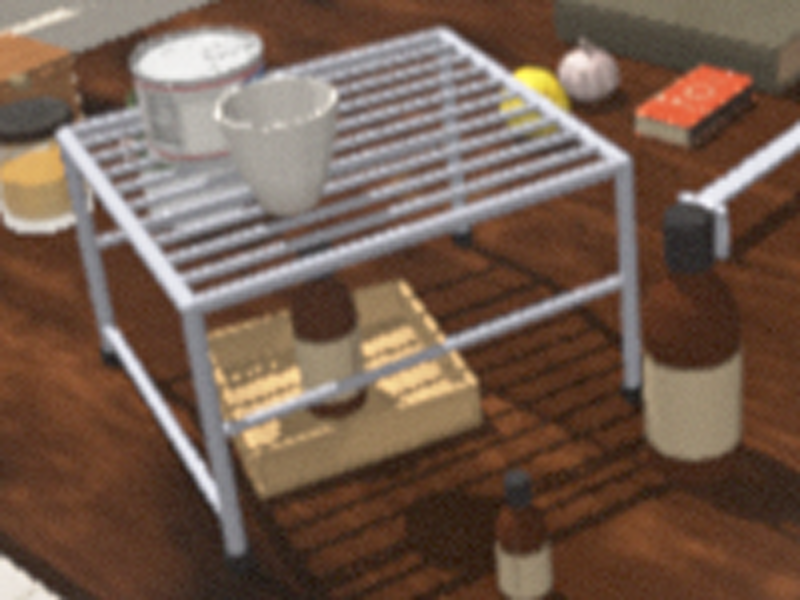

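```bash
cat > h.py <<'E'
from station import ctrl,cams,spotter
import cv2,numpy as np
from scipy.optimize import least_squares
M={c:cams.camera_model(c) for c in("scene","top")}
def proj(c,P):
    m=M[c];T=np.array(m["T"]);K=np.array(m["camera_matrix"])
    p=(np.asarray(P,float)-T[:3,3])@T[:3,:3]
    p=p*[1,-1,-1]; q=p@K.T; return q[...,:2]/q[...,2:]
def ray(c,uv,z):
    m=M[c];T=np.array(m["T"]);K=np.array(m["camera_matrix"])
    d=np.linalg.inv(K)@[uv[0],uv[1],1]*[1,-1,-1]; d=T[:3,:3]@d
    s=(z-T[2,3])/d[2]; return T[:3,3]+s*d
def pose_pts(x,y,a,L):
    L=np.asarray(L,float);c,s=np.cos(a),np.sin(a)
    return np.c_[x+c*L[:,0]-s*L[:,1],y+s*L[:,0]+c*L[:,1],L[:,2]]
def fit(obs,x0):
    # obs: list (cam,(u,v),(lx,ly,lz))
    L=[o[2] for o in obs]
    def r(v):
        P=pose_pts(*v[:2],v[2],L); return np.concatenate([proj(o[0],P[i])-o[1] for i,o in enumerate(obs)])
    s=least_squares(r,x0,x_scale=[100,100,1],loss="soft_l1"); return s.x,np.round(r(s.x).reshape(-1,2),1)
def snap(c,name,box=None,f=1):
    im=cams.get_image(c)[:,:,::-1]
    if box: im=im[box[1]:box[3],box[0]:box[2]]
    cv2.imwrite(f"pics/{name}.png",cv2.resize(im,None,fx=f,fy=f,interpolation=cv2.INTER_CUBIC))
def find(c,t): return [(np.round(d["xyz"]).tolist(),round(d["conf"],2)) for d in spotter.landmark_of(c,t)][:3]
E
python3 - <<'E'
from h import *
t=lambda u,v:(85+u/4,130+v/4); s=lambda u,v:(110+u/4,180+v/4)
W=115
rack=[("top",t(558,160),(5,-W,172)),("top",t(432,520),(5,W,172)),("top",t(180,40),(255,-W,172)),("top",t(45,392),(255,W,172)),
("top",t(592,215),(5,-W,0)),("top",t(485,521),(5,W,0)),
("scene",s(630,395),(5,W,0)),("scene",s(237,558),(255,W,0)),("scene",s(463,236),(5,-W,0)),("scene",s(108,355),(255,-W,0))]
x,r=fit(rack,[567,175,1.2]); print("rack",x,r.tolist())
tray=[("top",t(460,265),(-70,-70,32)),("top",t(375,435),(-70,70,32)),("scene",s(267,495),(70,70,0)),("scene",s(480,410),(-70,70,0)),("scene",s(475,375),(-70,70,32)),("scene",s(405,283),(-70,-70,32)),("scene",s(255,450),(70,70,32))]
y,r=fit(tray,[606,325,1.2]); print("tray",y,r.tolist())
c,sn=np.cos(x[2]),np.sin(x[2]); d=y[:2]-x[:2]; print("tray in rack",c*d[0]+sn*d[1],-sn*d[0]+c*d[1],y[2]-x[2])
# hook on table
for cam in("scene","top"): print(find(cam,"hook_grip"),find(cam,"hook_lip"),find(cam,"rack"))
snap("top","hook",(255,210,375,255),6); snap("scene","hooks",(260,190,360,260),6)
E
```

```text
rack [561.74293044 169.12779917   1.25483455] [[-2.4, 1.3], [-1.0, -2.9], [1.5, 2.6], [3.0, -1.5], [-2.0, 0.5], [-0.8, -2.2], [-0.7, -0.5], [3.9, -1.2], [-0.4, 2.1], [4.9, 1.4]]
tray [602.30645535 317.70811483   1.14680132] [[-0.6, -2.0], [-0.5, -0.4], [-0.8, -0.4], [1.3, 2.3], [1.6, 0.6], [0.1, -2.4], [0.3, -0.1]]
tray in rack 153.82962345396834 7.612930034837973 -0.10803322823817085
[([529.0, -186.0, 28.0], 0.82)] [([528.0, 37.0, -0.0], 0.93), ([530.0, -184.0, 25.0], 0.19)] [([567.0, 175.0, -6.0], 0.64)]
[([530.0, -183.0, 24.0], 0.62)] [([519.0, 33.0, 0.0], 0.63)] [([755.0, -32.0, -0.0], 0.73), ([768.0, -112.0, -4.0], 0.37)]
```

View pics/hook.png

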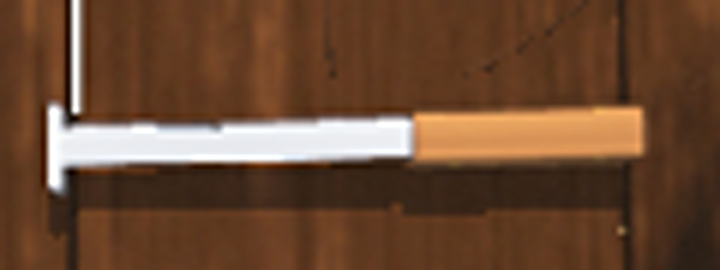

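View pics/hooks.png

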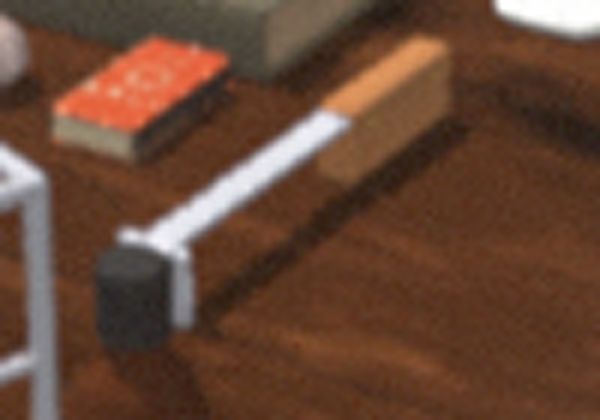

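```bash
cat >> h.py <<'E'
def cur():
    o=ctrl.get_obs(); q=o["orientation"]; 
    from scipy.spatial.transform import Rotation as R
    m=R.from_quat(q).as_matrix(); return o,m
def plan(x,y,z,head=None):
    """shift in tool axes and yaw (deg) to world target TCP / heading of tool x (deg)"""
    o,m=cur(); d=m.T@(np.array([x,y,z])-o["tcp_pos"]); h=np.degrees(np.arctan2(m[1,0],m[0,0]))
    yw=0 if head is None else -((head-h+180)%360-180)
    print("t",round(o["time"],2),"tcp",np.round(o["tcp_pos"],1),"head",round(h,1),"F",np.round(o["ft_force"],1),"w",round(o["width"],3))
    print("shift",np.round(d,1),"yaw",round(yw,1),"dist",round(np.linalg.norm(d)))
E
python3 - <<'E'
from h import *
t=lambda u,v:(255+u/6,210+v/6); s=lambda u,v:(260+u/6,190+v/6)
hk=[("top",t(413,112),(55,12,45)),("top",t(643,107),(-55,12,45)),("top",t(643,158),(-55,-12,45)),("top",t(413,163),(55,-12,45)),("top",t(55,148),(223,0,41)),
("scene",s(430,40),(-55,-12,45)),("scene",s(452,50),(-55,12,45)),("scene",s(348,180),(55,12,0)),("scene",s(350,122),(55,12,45)),("scene",s(182,325),(223,20,0))]
# left/right of x axis: y local
for sg in(1,-1):
    h2=[(c,p,(l[0],sg*l[1],l[2])) for c,p,l in hk]
    x,r=fit(h2,[530,-185,1.6]); print("hook",x,r.tolist())
t=lambda u,v:(85+u/4,130+v/4); s=lambda u,v:(110+u/4,180+v/4)
W=117
rack=[("top",t(558,160),(4,-W,172)),("top",t(432,520),(4,W,172)),("top",t(180,40),(257,-W,172)),("top",t(45,392),(257,W,172)),
("top",t(592,215),(4,-W,0)),("top",t(485,521),(4,W,0)),
("scene",s(630,395),(4,W,0)),("scene",s(237,558),(257,W,0)),("scene",s(463,236),(4,-W,0)),("scene",s(108,355),(257,-W,0))]
x,r=fit(rack,[567,175,1.2]); print("rack",x,r.tolist())
plan(530,-170,120,91.5)
E
```

```text
hook [ 522.64333303 -185.10210427    1.57405093] [[-0.6, 8.7], [0.3, 9.2], [0.0, -7.8], [-0.8, -8.4], [-0.5, -1.1], [-1.6, -1.1], [0.8, -1.2], [0.8, 1.2], [0.7, -1.5], [0.5, -0.2]]
hook [ 521.43855701 -186.23947139    1.62763151] [[-0.5, 1.6], [0.1, 0.1], [0.9, 0.1], [0.1, 1.6], [-0.0, 3.5], [4.2, 0.2], [-5.7, -3.0], [-4.2, -0.5], [-4.3, -3.1], [-6.7, -3.0]]
rack [561.75967062 169.24690855   1.25017306] [[-1.7, 0.8], [-1.1, -2.0], [1.3, 1.3], [1.9, -1.5], [-1.4, 0.0], [-0.9, -1.5], [-0.1, -0.2], [2.9, -0.5], [-0.2, 1.7], [4.0, 1.0]]
t 1.4 tcp [ 246.5 -601.5  192.5] head 22.3 F [-0.7  0.3 -0.5] w 0.997
shift [ 426.  -291.8   72.5] yaw -69.2 dist 521
```

Run:
```python
from h import *
t=lambda u,v:(255+u/6,210+v/6); s=lambda u,v:(260+u/6,190+v/6)
hk=[("top",t(413,112),(55,-12,45)),("top",t(643,107),(-55,-12,45)),("top",t(643,158),(-55,12,45)),("top",t(413,163),(55,12,45)),("top",t(55,148),(223,0,41)),
("scene",s(430,40),(-55,-12,45)),("scene",s(452,50),(-55,12,45)),("scene",s(348,180),(55,12,0)),("scene",s(350,122),(55,12,45)),("scene",s(182,325),(223,20,0))]
x,r=fit(hk,[530,-185,1.6]); print("hook",x,np.degrees(x[2]),r.tolist())
```

```text
hook [ 523.70239805 -185.20337573    1.58076295] 90.57104541348312 [[-0.7, -0.1], [0.0, 0.2], [0.4, 0.2], [-0.5, -0.1], [-0.5, -1.0], [-2.0, -1.2], [0.4, -1.3], [0.6, 1.1], [0.6, -1.6], [0.7, -0.2]]
```

Request:
play_rows:
  steps:
    - {"translation":[45,-30,0],"yaw":-8}
    - {"translation":[90,-60,0],"yaw":-16}
    - {"translation":[130,-90,0],"yaw":-24}
    - {"translation":[170,-116,0],"yaw":-32}
    - {"translation":[210,-144,0],"yaw":-40}
    - {"translation":[250,-171,0],"yaw":-48}
    - {"translation":[290,-199,0],"yaw":-56}
    - {"translation":[330,-226,0],"yaw":-64}
  gripper: 100
  squeeze: 60

```text
time: 2.2
tcp_pos: [466.9, -265.6, 192.9]
orientation: [0.728, 0.686, -0.0, 0.001]
ft_force: [1.7, 0.0, -0.8]
width: 1.005
```

Run:
```python
from h import *
plan(524.5,-170,75,91)
```

```text
t 2.2 tcp [ 466.9 -265.6  192.9] head 86.6 F [ 1.7  0.  -0.8] w 1.005
shift [ 99.   51.7 117.9] yaw -4.4 dist 162
```

Request:
play_rows:
  steps:
    - {"translation":[45,22,0],"yaw":-2}
    - {"translation":[80,42,20],"yaw":-4.4}
    - {"translation":[99,51.7,60],"yaw":-4.4}
    - {"translation":[99,51.7,90],"yaw":-4.4}
    - {"translation":[99,51.7,117],"yaw":-4.4}
    - {"translation":[99,51.7,117],"yaw":-4.4}
    - {"translation":[99,51.7,117],"yaw":-4.4}

```text
time: 2.9
tcp_pos: [524.3, -172.0, 75.9]
orientation: [0.703, 0.711, 0.0, 0.0]
ft_force: [0.0, 1.1, 1.0]
width: 0.999
```

Run:
```python
from h import *
plan(524.5,-170,10,91)
snap("top","g1",(255,180,395,260),5); snap("scene","g1s",(240,100,400,260),4)
```

```text
t 2.9 tcp [ 524.3 -172.    75.9] head 90.7 F [0.  1.1 1. ] w 0.999
shift [ 2.   0.2 65.9] yaw -0.3 dist 66
```

View pics/g1.png

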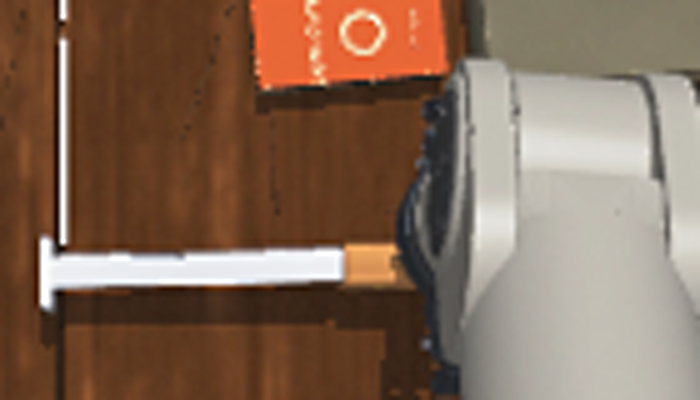

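View pics/g1s.png

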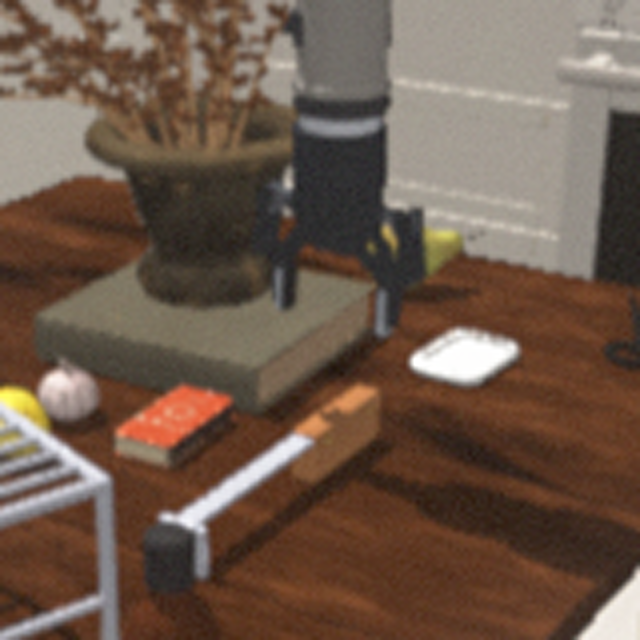

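The gripper straddles the grip (scene crop around (340,430)), which is aligned. I'll lower and close.

Request:
play_rows:
  steps:
    - {"translation":[2,0,30],"yaw":0}
    - {"translation":[2,0,50],"yaw":0}
    - {"translation":[2,0,65],"yaw":0}
    - {"translation":[2,0,65],"yaw":0}

```text
time: 3.4
tcp_pos: [523.3, -169.9, 9.8]
orientation: [0.703, 0.711, -0.0, -0.001]
ft_force: [-0.6, 0.1, 0.9]
width: 1.002
```

Request:
play_rows:
  steps:
    - {"translation":[0,0,0],"yaw":0}
    - {"translation":[0,0,0],"yaw":0}
    - {"translation":[0,0,0],"yaw":0}
    - {"translation":[0,0,0],"yaw":0}
    - {"translation":[0,0,0],"yaw":0}
    - {"translation":[0,0,0],"yaw":0}
  gripper: 0
  squeeze: 80

```text
time: 4.0
tcp_pos: [524.2, -169.9, 10.7]
orientation: [0.703, 0.711, 0.0, 0.0]
ft_force: [0.1, -0.4, 0.0]
width: -0.001
```

Run:
```python
from h import *
plan(524.5,-170,10,91)
snap("scene","g2s",(240,100,400,260),4);snap("top","g2",(255,180,395,260),5)
```

```text
t 4.0 tcp [ 524.2 -169.9   10.7] head 90.7 F [ 0.1 -0.4  0. ] w -0.001
shift [-0.1  0.3  0.7] yaw -0.3 dist 1
```

View pics/g2s.png

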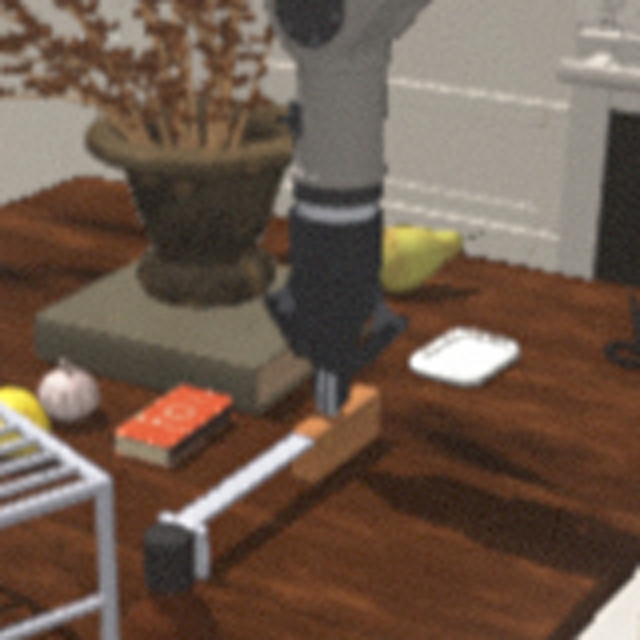

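View pics/g2.png

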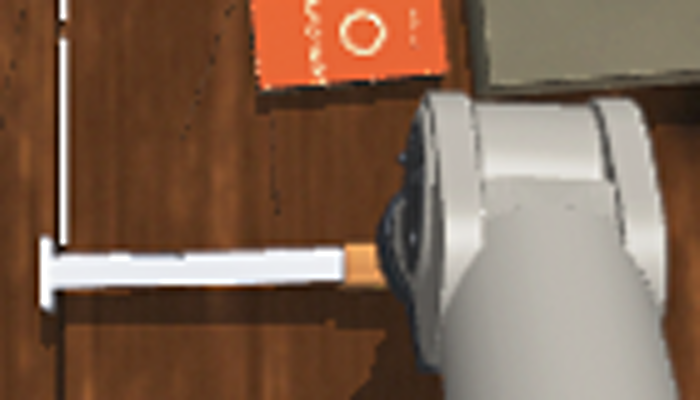

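Run:
```python
from h import *
for P in[(524,-170,10.7),(524,-170,45),(524,-170,60),(560,-170,10.7)]:
    p=proj("scene",P); print(P,p,(p-[240,100])*4, (proj("top",P)-[255,180])*5)
o=ctrl.get_obs(); print(o)
snap("scene","g3s",(300,180,350,230),12)
```

```text
(524, -170, 10.7) [321.76468369 212.66742625] [327.05873475 450.66970501] [404.3292367  266.78094322]
(524, -170, 45) [322.02089001 203.45107568] [328.08356003 413.80430272] [411.74433782 262.29909682]
(524, -170, 60) [322.13482892 199.35242203] [328.53931568 397.40968814] [415.12684981 260.25463392]
(560, -170, 10.7) [312.75014341 209.94841049] [291.00057364 439.79364197] [403.01679063 204.9931201 ]
{'time': 4.1, 'joints': array([ 0.52876572,  0.45131287, -0.36372425,  1.93649354,  0.21993617,
        0.79187707,  0.05486754]), 'dq': array([-0.00175589,  0.00154704,  0.00069333,  0.00188262, -0.00169135,
        0.0001273 ,  0.00031569]), 'effort': array([ 4.35125679e-03, -4.28563857e+01, -3.01759355e+00, -1.89412791e+01,
        9.16993216e-03,  2.00186410e-04,  1.16692777e-04]), 'tcp_pos': array([ 524.10019693, -169.86660227,   10.55145901]), 'orientation': array([ 7.02893175e-01,  7.11295423e-01, -1.71304556e-05,  6.72965610e-05]), 'ft_force': array([ 0.11901873, -0.147416  ,  0.78213708]), 'moment': array([-0.05707799,  0.03752654, -0.03224971]), 'width': 0.0021171957831250805}
```

View pics/g3s.png

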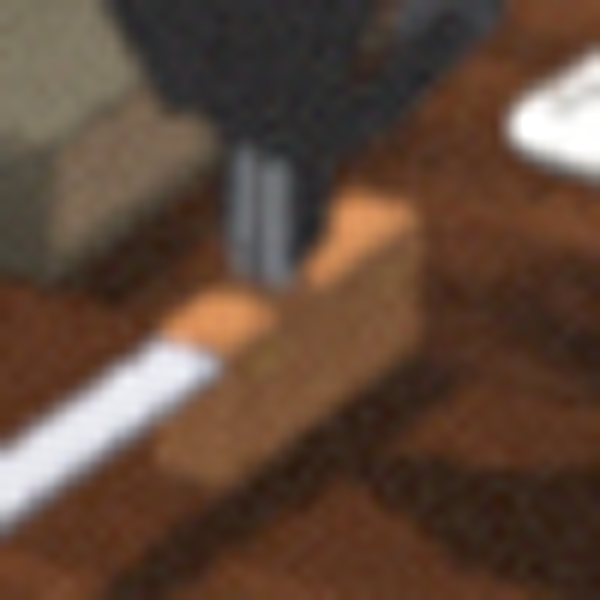

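The fingers shut just above the grip: the tip pixel is (322,204), which is z≈45, while the reported z is 10.6. So the reported TCP height looks about 35–40 mm too low. I'll raise, check this at a second height, and measure the offset.

Request:
play_rows:
  steps:
    - {"translation":[0,0,-30],"yaw":0}
    - {"translation":[0,0,-60],"yaw":0}
    - {"translation":[0,0,-60],"yaw":0}
    - {"translation":[0,0,-60],"yaw":0}

```text
time: 4.55
tcp_pos: [524.5, -170.0, 71.0]
orientation: [0.703, 0.711, 0.0, 0.001]
ft_force: [-0.2, 0.8, -0.2]
width: 0.003
```

Run:
```python
from h import *
plan(524.5,-170,10,91)
p=ctrl.get_obs()["tcp_pos"]
for dz in(0,30,35,40,45): print(dz,(proj("scene",p+[0,0,dz])-[290,140])*8)
snap("scene","g4s",(290,140,360,215),8)
```

```text
t 4.55 tcp [ 524.5 -170.    71. ] head 90.7 F [-0.2  0.8 -0.2] w 0.003
shift [ 0.1 -0.1 61. ] yaw -0.3 dist 61
0 [256.75083281 450.16238141]
30 [258.60556217 383.06289165]
35 [258.9184548  371.74321542]
40 [259.23243993 360.38401538]
45 [259.54752328 348.98508417]
```

View pics/g4s.png

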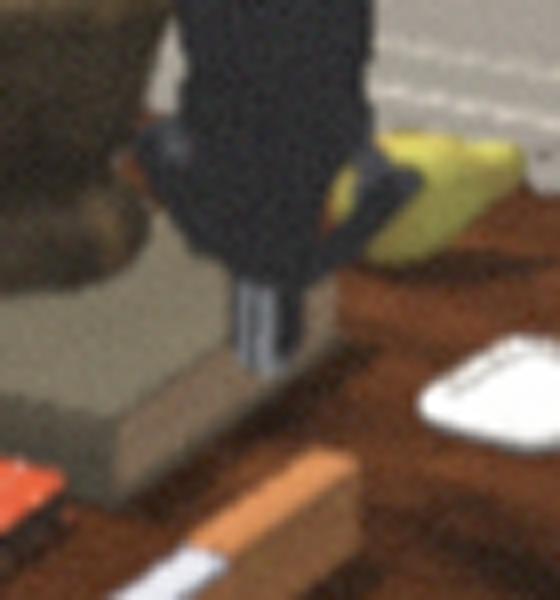

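Both heights give an offset of about +35 mm along the tool axis. I'll open and go deeper in stages, checking force and pictures.

Request:
play_rows:
  steps:
    - {"translation":[0,0,0],"yaw":0}
    - {"translation":[0,0,20],"yaw":0}
    - {"translation":[0,0,40],"yaw":0}
    - {"translation":[0,0,60],"yaw":0}
    - {"translation":[0,0,70],"yaw":0}
    - {"translation":[0,0,78],"yaw":0}
    - {"translation":[0,0,78],"yaw":0}
  gripper: 100

```text
time: 5.3
tcp_pos: [523.2, -169.6, -8.6]
orientation: [0.703, 0.711, -0.001, -0.001]
ft_force: [0.3, 1.0, 0.2]
width: 1.001
```

Run:
```python
from h import *
plan(524.5,-170,10,91)
snap("scene","g5s",(290,160,360,235),8)
```

```text
t 5.3 tcp [ 523.2 -169.6   -8.6] head 90.7 F [0.3 1.  0.2] w 1.001
shift [ -0.4   1.2 -18.6] yaw -0.3 dist 19
```

View pics/g5s.png

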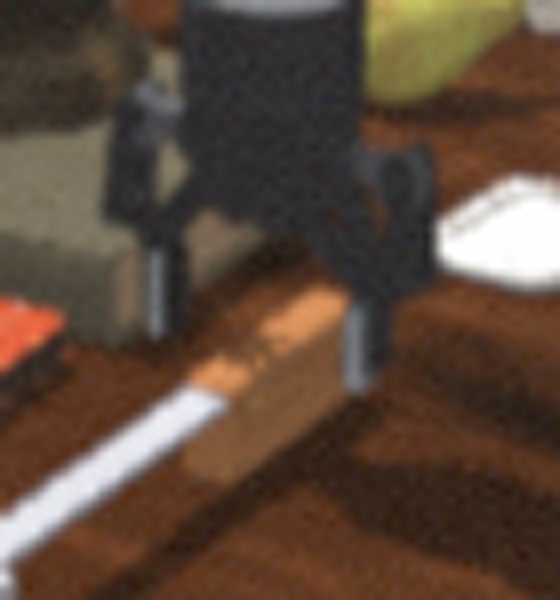

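Request:
play_rows:
  steps:
    - {"translation":[0,1,8],"yaw":0}
    - {"translation":[0,1,14],"yaw":0}
    - {"translation":[0,1,17],"yaw":0}
    - {"translation":[0,1,17],"yaw":0}

```text
time: 5.75
tcp_pos: [524.7, -169.8, -24.9]
orientation: [0.703, 0.711, -0.0, -0.0]
ft_force: [-0.0, -0.5, 0.1]
width: 0.999
```

Request:
play_rows:
  steps:
    - {"translation":[0,0,0],"yaw":0}
    - {"translation":[0,0,0],"yaw":0}
    - {"translation":[0,0,0],"yaw":0}
    - {"translation":[0,0,0],"yaw":0}
    - {"translation":[0,0,0],"yaw":0}
    - {"translation":[0,0,0],"yaw":0}
  gripper: 0
  squeeze: 90

```text
time: 6.35
tcp_pos: [525.8, -169.9, -24.0]
orientation: [0.703, 0.711, 0.0, 0.001]
ft_force: [0.5, 0.6, 2.1]
width: 0.267
```

Run:
```python
from h import *
plan(524.5,-170,10,91)
snap("scene","g6s",(260,160,360,235),8);snap("top","g6",(255,180,395,260),5)
```

```text
t 6.35 tcp [ 525.8 -169.9  -24. ] head 90.7 F [0.5 0.6 2.1] w 0.267
shift [ -0.1  -1.3 -34. ] yaw -0.3 dist 34
```

View pics/g6s.png

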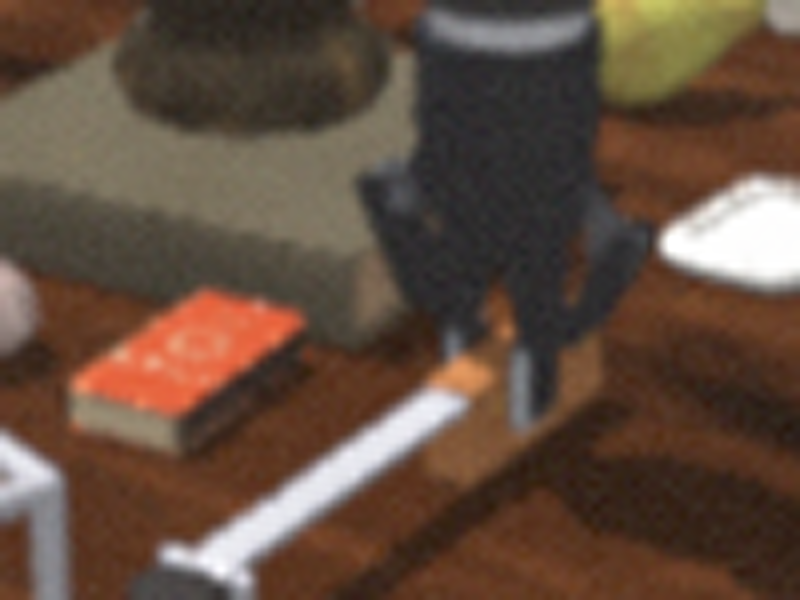

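Grasped: width 0.267 is about 23 mm, and the picture shows the pads on the grip. True height is reported height + ~35, so the hook's underside is at 0 when reported z ≈ -24. Lifting.

Request:
play_rows:
  steps:
    - {"translation":[0,0,-10],"yaw":0}
    - {"translation":[0,0,-30],"yaw":0}
    - {"translation":[0,0,-62],"yaw":0}
    - {"translation":[0,0,-62],"yaw":0}
    - {"translation":[0,0,-62],"yaw":0}

```text
time: 6.95
tcp_pos: [524.9, -170.0, 37.9]
orientation: [0.703, 0.711, -0.0, 0.0]
ft_force: [-0.5, -0.5, -2.6]
width: 0.267
```

Run:
```python
from h import *
plan(461,-56,38,68)
snap("scene","g7s",(200,150,360,270),5);snap("top","g7",(235,180,395,260),5)
print(find("scene","hook_lip"),find("top","hook_lip"),find("scene","hook_grip"))
```

```text
t 6.95 tcp [ 524.9 -170.    37.9] head 90.7 F [-0.5 -0.5 -2.6] w 0.267
shift [114.7 -62.6  -0.2] yaw 22.7 dist 131
[([525.0, 36.0, 63.0], 0.95)] [([519.0, 32.0, 58.0], 0.74)] [([526.0, -182.0, 86.0], 0.68)]
```

View pics/g7s.png

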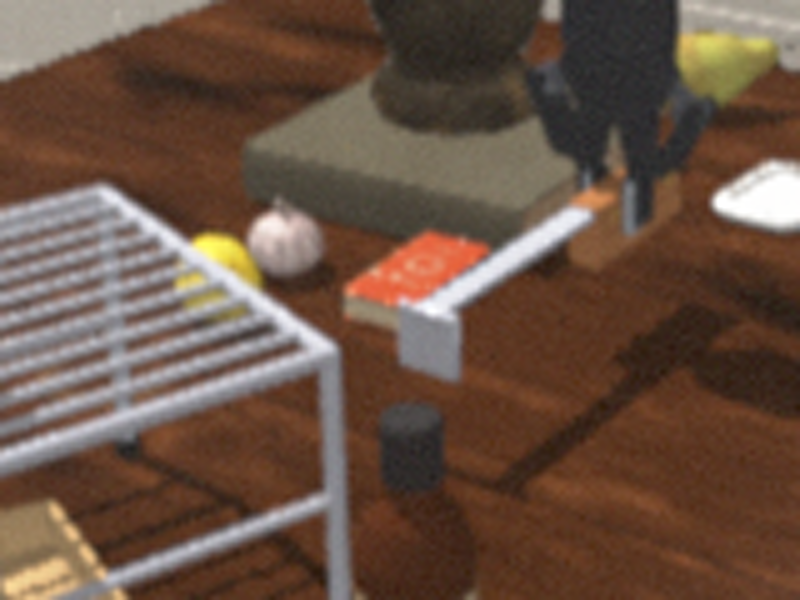

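View pics/g7.png

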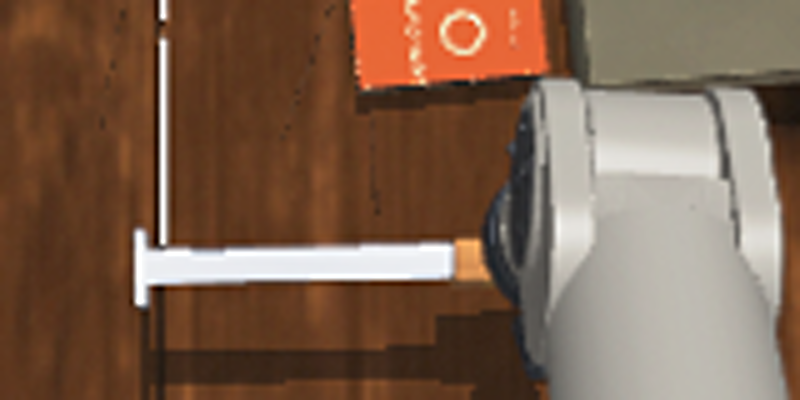

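Request:
play_rows:
  steps:
    - {"translation":[25,-14,0],"yaw":5}
    - {"translation":[55,-30,0],"yaw":11}
    - {"translation":[85,-46,0],"yaw":17}
    - {"translation":[105,-57,0],"yaw":22}
    - {"translation":[115,-62.5,0],"yaw":22.7}
    - {"translation":[115,-62.5,0],"yaw":22.7}

```text
time: 7.8
tcp_pos: [459.8, -53.8, 36.9]
orientation: [0.828, 0.561, -0.001, -0.001]
ft_force: [0.1, -0.8, -0.9]
width: 0.268
```

Run:
```python
from h import *
snap("scene","a1s",(110,150,310,300),4);snap("top","a1",(85,120,285,270),4)
print(find("scene","hook_lip"),find("top","hook_lip"),find("scene","tray"),find("top","tray"),find("scene","bottle_center"),find("top","bottle_center"))
plan(508,86,38,68)
```

```text
[([538.0, 135.0, 63.0], 0.68)] [([533.0, 134.0, 57.0], 0.72)] [([604.0, 329.0, 2.0], 0.59), ([561.0, 174.0, -2.0], 0.59)] [([607.0, 323.0, -2.0], 0.76)] [([381.0, 380.0, 41.0], 0.84), ([382.0, 239.0, 85.0], 0.68), ([602.0, 327.0, 62.0], 0.6)] [([597.0, 330.0, 66.0], 0.59), ([384.0, 239.0, 89.0], 0.56), ([386.0, 380.0, 33.0], 0.47)]
t 8.2 tcp [461.5 -56.3  37.4] head 67.9 F [-0.6  0.4 -1.8] w 0.269
shift [149.3 -10.4  -0.6] yaw -0.1 dist 150
```

View pics/a1s.png

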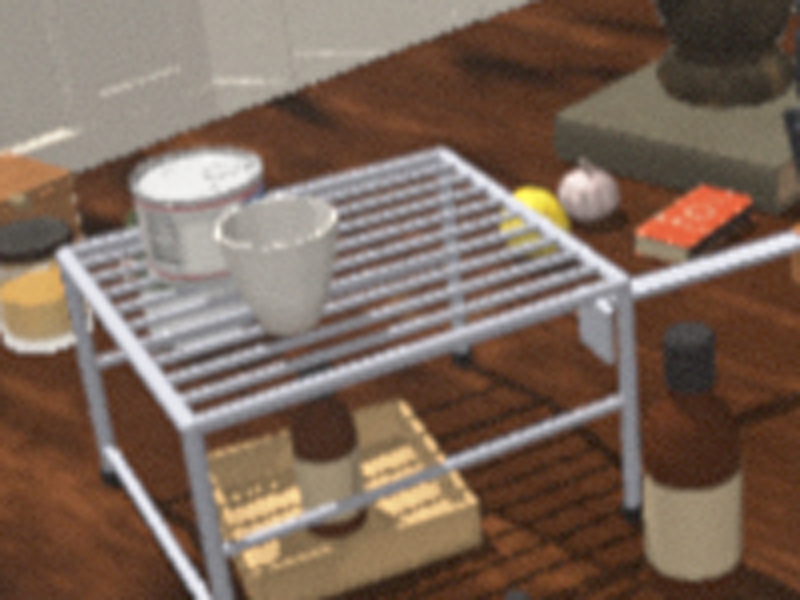

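View pics/a1.png

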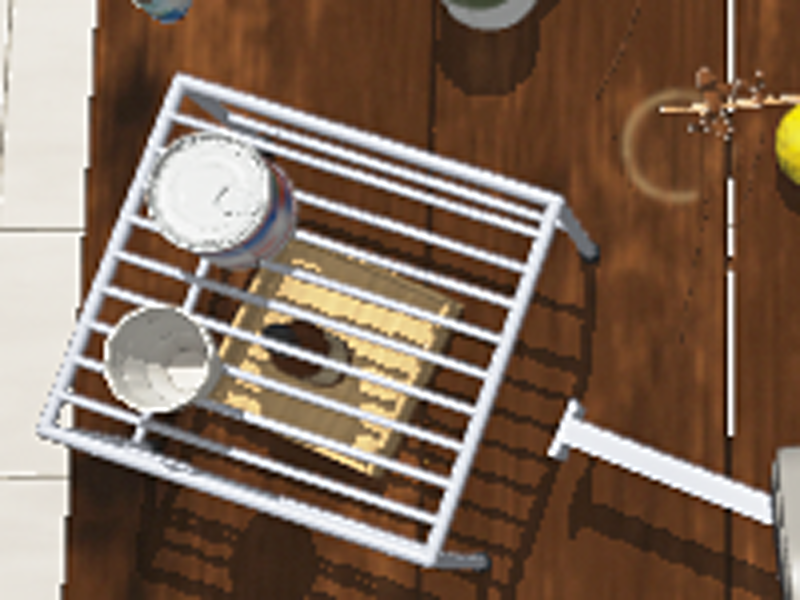

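Request:
play_rows:
  steps:
    - {"translation":[30,-2,0],"yaw":0}
    - {"translation":[60,-4,0],"yaw":0}
    - {"translation":[90,-6,0],"yaw":0}
    - {"translation":[120,-8,0],"yaw":0}
    - {"translation":[143,-9.5,0],"yaw":0}
    - {"translation":[153,-9.5,0],"yaw":0}
    - {"translation":[153,-9.5,0],"yaw":0}

```text
time: 8.9
tcp_pos: [510.2, 90.9, 37.5]
orientation: [0.829, 0.56, 0.0, -0.0]
ft_force: [0.0, 0.1, -2.6]
width: 0.265
```

Run:
```python
from h import *
snap("scene","a2s",(130,190,290,310),5);snap("top","a2",(85,120,285,270),4)
print(find("scene","hook_lip"),find("top","hook_lip"))
plan(508,86,38,68)
```

```text
[([589.0, 282.0, 63.0], 0.78)] [([585.0, 278.0, 61.0], 0.66)]
t 9.1 tcp [509.3  87.6  37.2] head 67.8 F [-0.4 -0.9 -3.1] w 0.265
shift [-2.  -0.5 -0.8] yaw -0.2 dist 2
```

View pics/a2s.png

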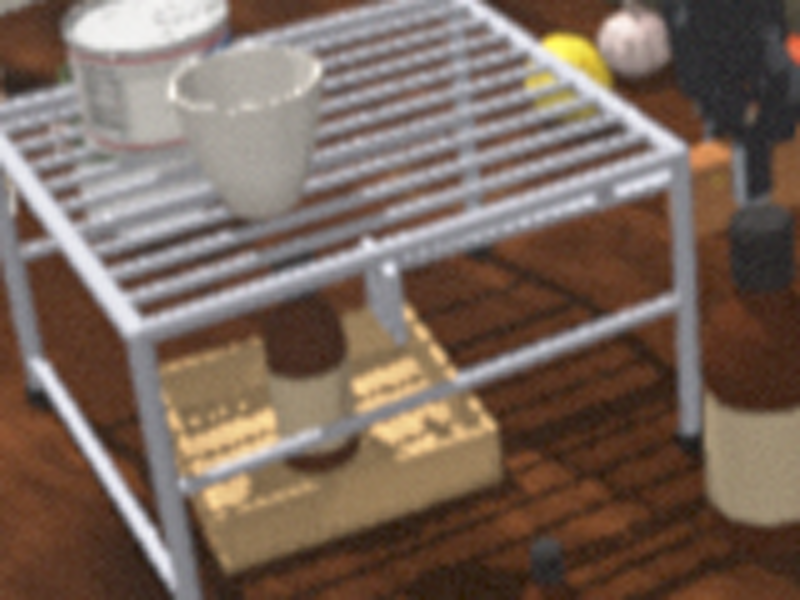

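View pics/a2.png

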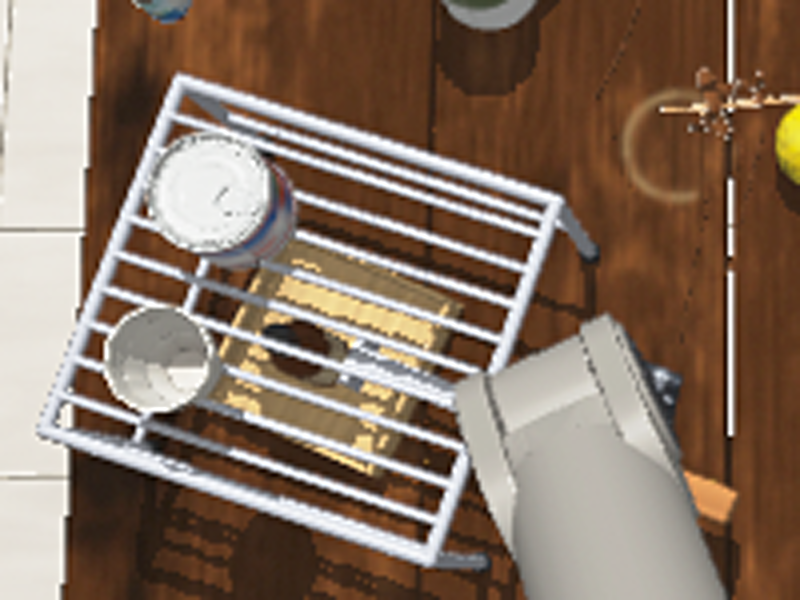

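Run:
```python
from h import *
snap("scene","a3s",(130,0,500,280),2)
P=ctrl.get_obs()["tcp_pos"]+[0,0,35]
for z in(0,100,200,250,300): print(z,(proj("scene",P+[0,0,z])-[130,0])*2,(proj("top",P+[0,0,z])-[85,120])*4)
```

```text
0 [295.90652258 457.28365551] [639.52918025 469.39097629]
100 [294.05101393 392.03664129] [623.70643017 459.21275188]
200 [292.03157535 321.02520372] [604.49317316 446.85353237]
250 [290.95344019 283.11371249] [593.25527225 439.62458186]
300 [289.82547863 243.45012811] [580.66885991 431.52818088]
```

View pics/a3s.png

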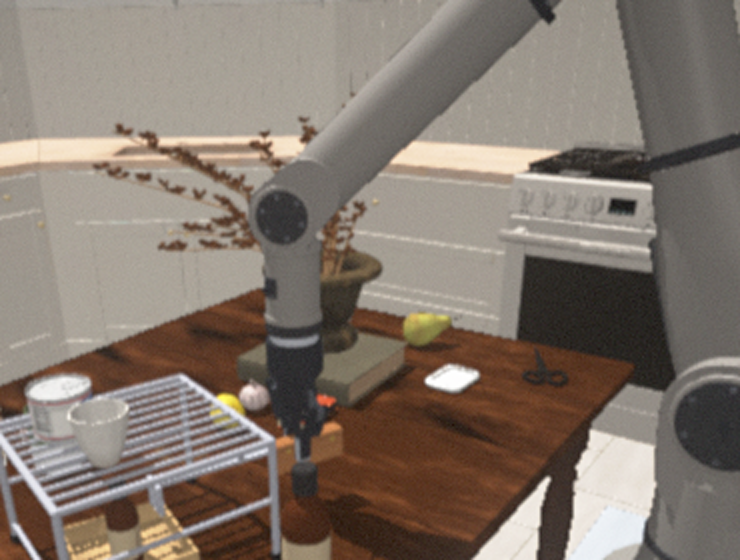

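The elbow and wrist are well clear of the shelf. The lip hangs about 16 mm behind the rim with about 23 mm to the bottle, so I'll lower it.

Request:
play_rows:
  steps:
    - {"translation":[0,0,8],"yaw":0}
    - {"translation":[0,0,20],"yaw":0}
    - {"translation":[0,0,32],"yaw":0}
    - {"translation":[0,0,42],"yaw":0}
    - {"translation":[0,0,48],"yaw":0}
    - {"translation":[0,0,51],"yaw":0}
    - {"translation":[0,0,51],"yaw":0}

```text
time: 9.85
tcp_pos: [509.5, 89.9, -14.0]
orientation: [0.829, 0.559, -0.0, -0.0]
ft_force: [0.1, 0.3, -1.5]
width: 0.266
```

Run:
```python
from h import *
snap("scene","a4s",(130,190,290,310),5);snap("top","a4",(85,120,285,270),4)
print(find("scene","hook_lip"),find("top","hook_lip"))
plan(508,86,38,68)
```

```text
[([589.0, 282.0, 12.0], 0.89)] [([583.0, 276.0, 7.0], 0.48)]
t 10.05 tcp [510.3  89.9 -13.1] head 68.0 F [ 0.3 -0.5 -2.2] w 0.267
shift [ -4.5  -0.6 -51.1] yaw -0.0 dist 51
```

View pics/a4s.png

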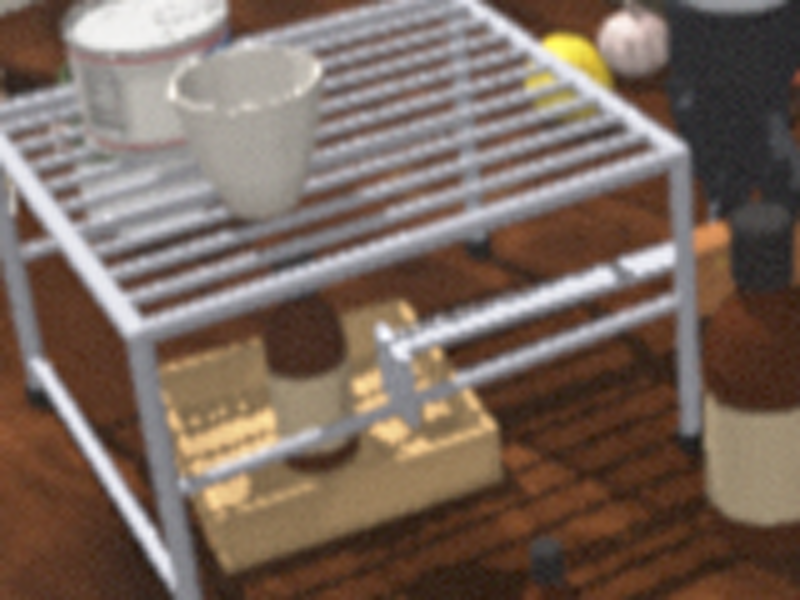

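The lip is in the tray, behind the rim. Pulling gently.

Request:
play_rows:
  steps:
    - {"translation":[-4,0.3,0],"yaw":0}
    - {"translation":[-8,0.5,0],"yaw":0}
    - {"translation":[-12,0.8,0],"yaw":0}
    - {"translation":[-15,1,0],"yaw":0}
    - {"translation":[-18,1.2,0],"yaw":0}
    - {"translation":[-22,1.4,0],"yaw":0}
    - {"translation":[-27,1.8,0],"yaw":0}
    - {"translation":[-32,2.1,0],"yaw":0}

```text
time: 10.85
tcp_pos: [500.0, 59.6, -13.4]
orientation: [0.829, 0.559, 0.001, -0.0]
ft_force: [1.1, 2.4, -2.5]
width: 0.266
```

Run:
```python
from h import *
snap("scene","b1s",(130,190,290,310),5)
print(find("scene","hook_lip"),find("scene","tray"))
plan(508,86,38,68)
```

```text
[([580.0, 253.0, 13.0], 0.71)] [([599.0, 316.0, -3.0], 0.81)]
t 11.0 tcp [499.3  58.4 -13.6] head 68.0 F [-0.4  0.4 -1.8] w 0.264
shift [ 28.8  -2.3 -51.6] yaw -0.0 dist 59
```

View pics/b1s.png

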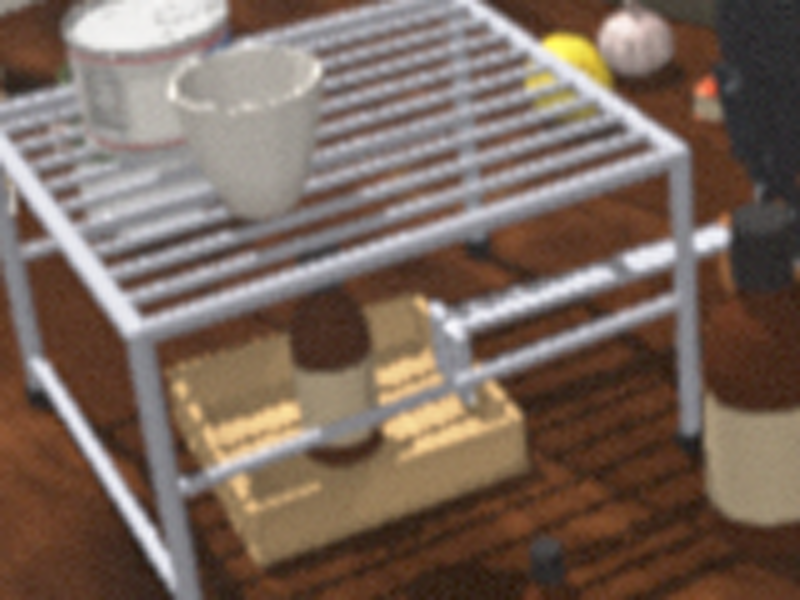

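The tray follows with the bottle upright. Continuing.

Request:
play_rows:
  steps:
    - {"translation":[-4,0.3,0],"yaw":0}
    - {"translation":[-9,0.6,0],"yaw":0}
    - {"translation":[-15,1,0],"yaw":0}
    - {"translation":[-21,1.4,0],"yaw":0}
    - {"translation":[-27,1.8,0],"yaw":0}
    - {"translation":[-33,2.1,0],"yaw":0}
    - {"translation":[-39,2.5,0],"yaw":0}
    - {"translation":[-45,2.9,0],"yaw":0}

```text
time: 11.8
tcp_pos: [485.4, 16.0, -13.5]
orientation: [0.829, 0.559, 0.0, 0.0]
ft_force: [1.0, 3.0, -3.2]
width: 0.265
```

Request:
play_rows:
  steps:
    - {"translation":[-6,0.4,0],"yaw":0}
    - {"translation":[-12,0.8,0],"yaw":0}
    - {"translation":[-18,1.2,0],"yaw":0}
    - {"translation":[-24,1.6,0],"yaw":0}
    - {"translation":[-30,2,0],"yaw":0}
    - {"translation":[-36,2.3,0],"yaw":0}
    - {"translation":[-42,2.7,0],"yaw":0}
    - {"translation":[-47,3,0],"yaw":0}

```text
time: 12.6
tcp_pos: [470.5, -28.7, -13.5]
orientation: [0.829, 0.559, -0.0, 0.0]
ft_force: [1.1, 2.0, -2.9]
width: 0.268
```

Run:
```python
from h import *
snap("scene","b2s",(130,150,330,300),4); snap("top","b2",(85,120,285,270),4)
print(find("scene","hook_lip"),find("scene","tray"),find("top","tray"))
plan(508,86,38,68)
```

```text
[([550.0, 163.0, 11.0], 0.6)] [([569.0, 229.0, 1.0], 0.64)] [([567.0, 223.0, -3.0], 0.72)]
t 12.85 tcp [470.4 -28.8 -13.6] head 67.9 F [-0.1  0.  -1.9] w 0.269
shift [120.5  -8.2 -51.7] yaw -0.1 dist 131
```

View pics/b2s.png

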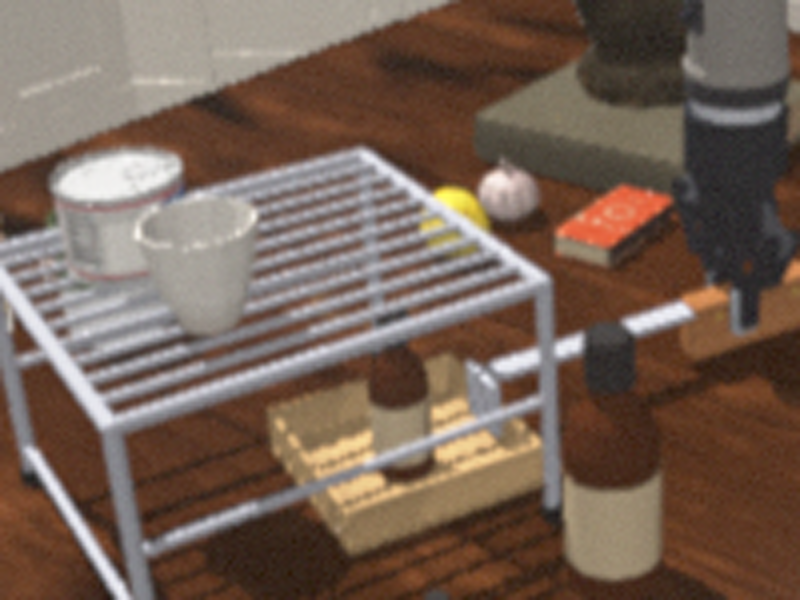

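Request:
play_rows:
  steps:
    - {"translation":[-4,0.3,0],"yaw":0}
    - {"translation":[-10,0.6,0],"yaw":0}
    - {"translation":[-17,1.1,0],"yaw":0}
    - {"translation":[-24,1.6,0],"yaw":0}
    - {"translation":[-31,2,0],"yaw":0}
    - {"translation":[-38,2.5,0],"yaw":0}
    - {"translation":[-45,2.9,0],"yaw":0}
    - {"translation":[-51,3.3,0],"yaw":0}

```text
time: 13.65
tcp_pos: [454.4, -77.4, -13.5]
orientation: [0.829, 0.559, -0.0, 0.0]
ft_force: [1.9, 2.9, -2.2]
width: 0.266
```

Request:
play_rows:
  steps:
    - {"translation":[-6,0.4,0],"yaw":0}
    - {"translation":[-12,0.8,0],"yaw":0}
    - {"translation":[-18,1.2,0],"yaw":0}
    - {"translation":[-25,1.6,0],"yaw":0}
    - {"translation":[-32,2.1,0],"yaw":0}
    - {"translation":[-39,2.5,0],"yaw":0}
    - {"translation":[-46,3,0],"yaw":0}
    - {"translation":[-52,3.4,0],"yaw":0}

```text
time: 14.45
tcp_pos: [438.0, -126.8, -13.5]
orientation: [0.829, 0.559, -0.0, 0.0]
ft_force: [0.1, 2.6, -1.2]
width: 0.268
```

Request:
play_rows:
  steps:
    - {"translation":[-6,0.4,0],"yaw":0}
    - {"translation":[-12,0.8,0],"yaw":0}
    - {"translation":[-18,1.2,0],"yaw":0}
    - {"translation":[-25,1.6,0],"yaw":0}
    - {"translation":[-32,2.1,0],"yaw":0}
    - {"translation":[-39,2.5,0],"yaw":0}
    - {"translation":[-45,2.9,0],"yaw":0}
    - {"translation":[-49,3.2,0],"yaw":0}

```text
time: 15.25
tcp_pos: [422.6, -173.5, -13.5]
orientation: [0.829, 0.559, -0.0, 0.0]
ft_force: [-0.3, 3.2, -2.2]
width: 0.268
```

Run:
```python
from h import *
snap("scene","b3s",(150,130,350,280),4); snap("top","b3",(165,120,365,270),4)
for t in("hook_lip","tray","bottle_center","hook_grip"):print(t,find("scene",t),find("top",t))
plan(508,86,38,68)
```

```text
hook_lip [([502.0, 18.0, 12.0], 0.94), ([516.0, 89.0, 58.0], 0.28)] [([497.0, 14.0, 8.0], 0.72)]
tray [([522.0, 82.0, 5.0], 0.72), ([766.0, -115.0, 4.0], 0.27)] [([524.0, 74.0, 0.0], 0.79)]
bottle_center [([383.0, 380.0, 42.0], 0.75), ([514.0, 88.0, 62.0], 0.68), ([382.0, 234.0, 87.0], 0.62)] [([515.0, 86.0, 64.0], 0.61), ([385.0, 237.0, 87.0], 0.61), ([387.0, 384.0, 36.0], 0.53)]
hook_grip [([417.0, -185.0, 35.0], 0.87)] [([417.0, -184.0, 38.0], 0.92), ([761.0, -32.0, -3.0], 0.18)]
t 15.75 tcp [ 422.9 -172.8  -13.5] head 68.0 F [ 0.6  0.  -2.5] w 0.265
shift [271.9 -18.1 -51.6] yaw -0.0 dist 277
```

View pics/b3s.png

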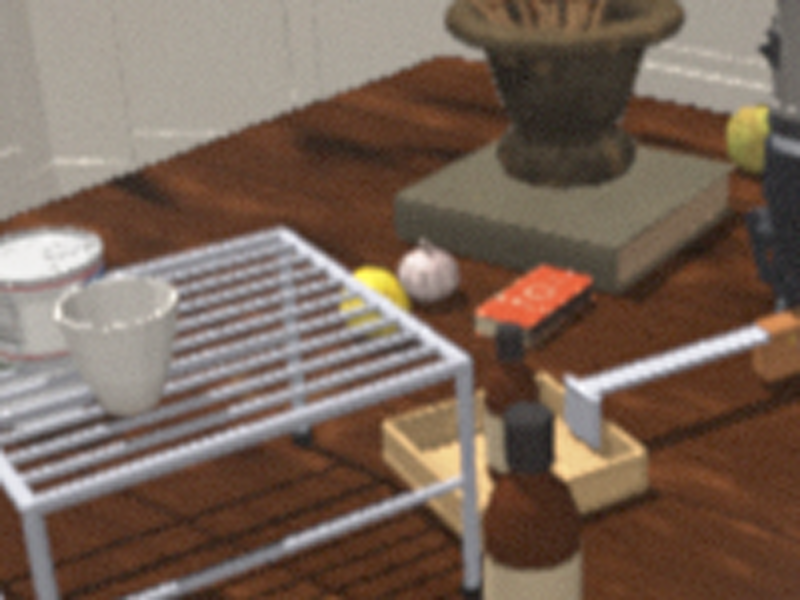

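View pics/b3.png

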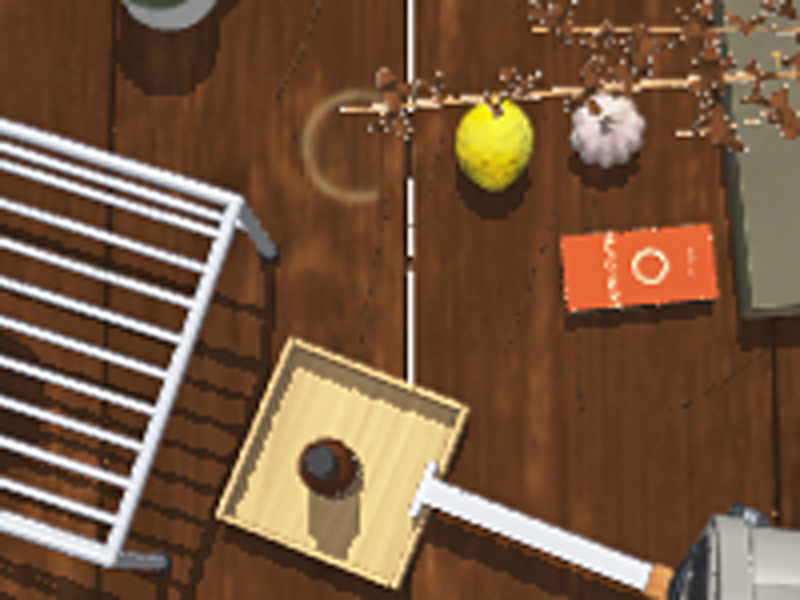

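Run:
```python
from h import *
t=lambda u,v:(165+u/4,120+v/4)
for r in([561.8,169.2,1.250],[567,175,1.25]):
  c,s=np.cos(r[2]),np.sin(r[2])
  for uv,z in(((290,340),32),((218,515),32),((395,588),32),((468,408),32),((272,255),0),((165,562),0),((242,202),175),((112,560),175)):
    p=ray("top",t(*uv),z); d=p[:2]-r[:2]; print(uv,np.round(p),"rack x",round(c*d[0]+s*d[1],1))
# tray pose
y,r=fit([("top",t(290,340),(70,-70,32)),("top",t(218,515),(70,70,32)),("top",t(395,588),(-70,70,32)),("top",t(468,408),(-70,-70,32))],[523,78,1.2]);print(y,r.tolist())
```

```text
(290, 340) [605. 114.  32.] rack x -38.6
(218, 515) [480. 164.  32.] rack x -30.9
(395, 588) [428.  38.  32.] rack x -166.9
(468, 408) [556. -14.  32.] rack x -176.0
(272, 255) [674. 132.   0.] rack x 0.2
(165, 562) [447. 207.   0.] rack x -0.2
(242, 202) [674. 129. 175.] rack x -2.9
(112, 560) [447. 206. 175.] rack x -1.0
(290, 340) [605. 114.  32.] rack x -45.7
(218, 515) [480. 164.  32.] rack x -38.0
(395, 588) [428.  38.  32.] rack x -174.0
(468, 408) [556. -14.  32.] rack x -183.1
(272, 255) [674. 132.   0.] rack x -6.9
(165, 562) [447. 207.   0.] rack x -7.3
(242, 202) [674. 129. 175.] rack x -10.0
(112, 560) [447. 206. 175.] rack x -8.2
[517.39969442  75.5662104    1.18792744] [[-0.1, -1.1], [-1.0, 0.4], [0.4, 0.6], [0.5, -0.2]]
```

The tray is fully out: its rear corners are about 31 mm or more clear of the shelf, and the bottle stands. Now I'll unhook: forward a little, then up.

Request:
play_rows:
  steps:
    - {"translation":[4,0,0],"yaw":0}
    - {"translation":[8,0,0],"yaw":0}
    - {"translation":[8,0,-15],"yaw":0}
    - {"translation":[8,0,-35],"yaw":0}
    - {"translation":[8,0,-60],"yaw":0}
    - {"translation":[8,0,-68],"yaw":0}
    - {"translation":[8,0,-68],"yaw":0}

```text
time: 16.45
tcp_pos: [427.1, -165.5, 55.5]
orientation: [0.829, 0.559, 0.001, 0.001]
ft_force: [1.3, -0.0, -1.7]
width: 0.266
```

Run:
```python
from h import *
snap("scene","c1s",(150,130,350,280),4)
print(find("scene","hook_lip"),find("top","tray"))
print(ray("top",(280,325),0),ray("top",(400,325),0))
plan(434,-250,54,75)
```

```text
[([507.0, 25.0, 83.0], 0.73)] [([524.0, 74.0, 0.0], 0.79)]
[264.55426666  -7.22741296   0.        ] [ 264.48095297 -347.07823509    0.        ]
t 16.6 tcp [ 424.9 -165.    53.4] head 68.0 F [-0.4  0.4 -1.6] w 0.264
shift [-75.4  40.3  -0.6] yaw -7.0 dist 86
```

View pics/c1s.png

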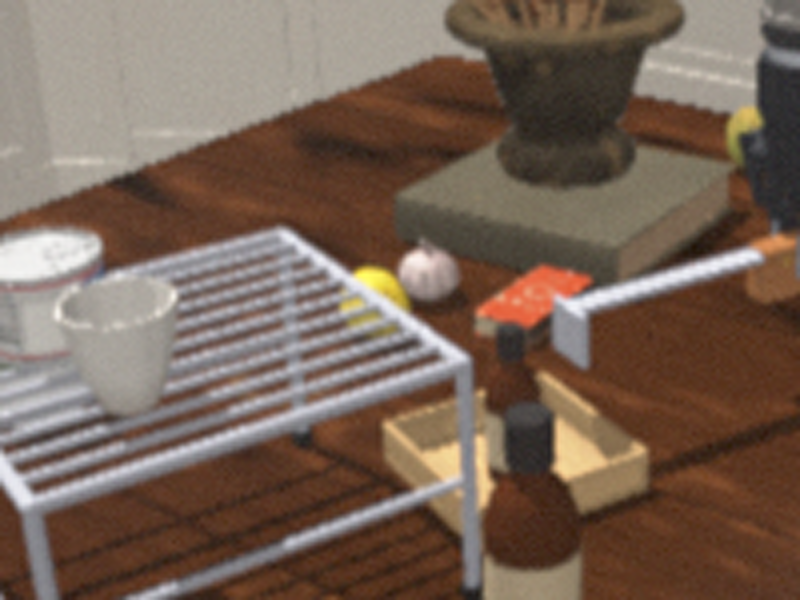

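Lifted clear. Moving back, then setting the hook down on free table.

Request:
play_rows:
  steps:
    - {"translation":[-25,5,0],"yaw":-1}
    - {"translation":[-50,18,0],"yaw":-3}
    - {"translation":[-70,32,0],"yaw":-6}
    - {"translation":[-76,40,0],"yaw":-7}
    - {"translation":[-76,40,0],"yaw":-7}

```text
time: 17.1
tcp_pos: [434.6, -251.3, 53.6]
orientation: [0.794, 0.608, 0.0, -0.001]
ft_force: [-0.0, 0.7, -2.2]
width: 0.264
```

Request:
play_rows:
  steps:
    - {"translation":[0,0,25],"yaw":0}
    - {"translation":[0,0,50],"yaw":0}
    - {"translation":[0,0,65],"yaw":0}
    - {"translation":[0,0,72],"yaw":0}
    - {"translation":[0,0,75],"yaw":0}
    - {"translation":[0,0,75],"yaw":0}

```text
time: 17.7
tcp_pos: [434.7, -250.1, -20.4]
orientation: [0.793, 0.609, 0.0, -0.0]
ft_force: [-0.1, 0.2, -1.6]
width: 0.269
```

Run:
```python
from h import *
plan(434,-250,-24,75)
snap("scene","c2s",(240,100,400,260),4)
```

```text
t 17.7 tcp [ 434.7 -250.1  -20.4] head 75.0 F [-0.1  0.2 -1.6] w 0.269
shift [-0.1 -0.7  3.6] yaw 0.0 dist 4
```

View pics/c2s.png

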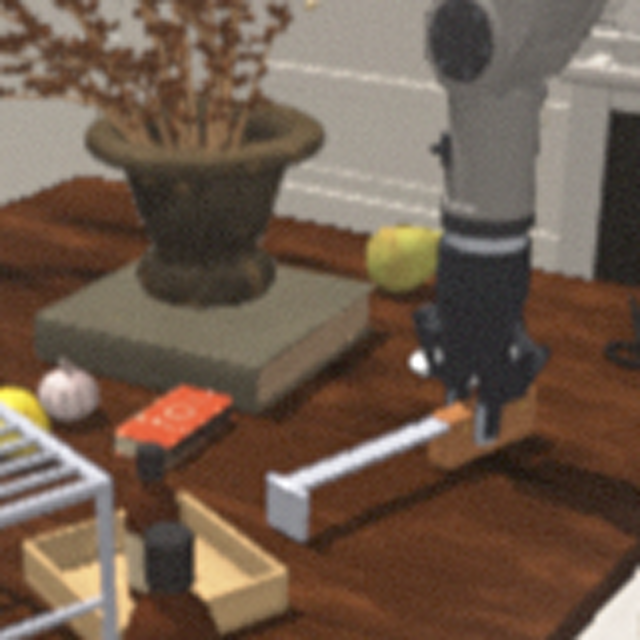

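Request:
play_rows:
  steps:
    - {"translation":[0,0,1.5],"yaw":0}
    - {"translation":[0,0,3],"yaw":0}
    - {"translation":[0,0,3],"yaw":0}

```text
time: 18.05
tcp_pos: [434.6, -251.0, -23.3]
orientation: [0.794, 0.609, 0.0, 0.0]
ft_force: [0.3, -0.3, -2.4]
width: 0.265
```

Run:
```python
from h import *
for i in range(3): plan(434,-250,-24,75); cams.get_image("scene")
```

```text
t 18.05 tcp [ 434.6 -251.   -23.3] head 75.0 F [ 0.3 -0.3 -2.4] w 0.265
shift [ 0.8 -0.8  0.7] yaw -0.0 dist 1
t 18.1 tcp [ 434.6 -250.9  -23.3] head 75.0 F [ 1.2 -0.2 -2.7] w 0.264
shift [ 0.8 -0.8  0.7] yaw -0.0 dist 1
t 18.15 tcp [ 434.6 -250.9  -23.3] head 75.0 F [-0.2  1.  -1.7] w 0.263
shift [ 0.8 -0.8  0.7] yaw -0.0 dist 1
```

Request:
play_rows:
  steps:
    - {"translation":[0,0,1],"yaw":0}
    - {"translation":[0,0,1.5],"yaw":0}
    - {"translation":[0,0,1.5],"yaw":0}

```text
time: 18.5
tcp_pos: [434.7, -251.0, -24.0]
orientation: [0.794, 0.609, -0.0, 0.0]
ft_force: [-2.9, 0.4, 7.0]
width: 0.266
```

Request:
play_rows:
  steps:
    - {"translation":[0,0,0],"yaw":0}
    - {"translation":[0,0,0],"yaw":0}
    - {"translation":[0,0,0],"yaw":0}
    - {"translation":[0,0,0],"yaw":0}
    - {"translation":[0,0,0],"yaw":0}
  gripper: 100

```text
time: 19.0
tcp_pos: [434.5, -250.8, -25.1]
orientation: [0.793, 0.609, -0.0, -0.0]
ft_force: [0.4, -0.1, 0.7]
width: 1.001
```

Request:
play_rows:
  steps:
    - {"translation":[0,0,-20],"yaw":0}
    - {"translation":[0,0,-50],"yaw":0}
    - {"translation":[0,0,-100],"yaw":0}
    - {"translation":[0,0,-150],"yaw":0}
    - {"translation":[0,0,-200],"yaw":0}
    - {"translation":[0,0,-200],"yaw":0}

```text
time: 19.6
tcp_pos: [439.5, -253.1, 182.4]
orientation: [0.794, 0.609, 0.003, 0.007]
ft_force: [0.4, 0.0, -0.3]
width: 1.006
```

Run:
```python
from h import *
snap("scene","d1s",(150,100,400,287),3.2);snap("top","d1",(165,150,445,290),2.8)
for t in("hook_lip","hook_grip","bottle_center","tray"):print(t,find("scene",t),find("top",t))
plan(515,87,176,75)
```

```text
hook_lip [([492.0, -51.0, 0.0], 0.62), ([520.0, 84.0, -3.0], 0.5)] [([486.0, -57.0, -2.0], 0.82)]
hook_grip [([432.0, -264.0, 25.0], 0.75)] [([434.0, -262.0, 26.0], 0.8)]
bottle_center [([384.0, 236.0, 85.0], 0.8), ([517.0, 85.0, 62.0], 0.79), ([383.0, 379.0, 41.0], 0.75)] [([386.0, 236.0, 90.0], 0.72), ([386.0, 384.0, 34.0], 0.52), ([517.0, 85.0, 67.0], 0.44)]
tray [([521.0, 84.0, -1.0], 0.81)] [([522.0, 78.0, -2.0], 0.58)]
t 20.1 tcp [ 434.  -250.5  174.1] head 75.0 F [0.2 0.  0.2] w 1.003
shift [347.   -9.2  -1.7] yaw -0.0 dist 347
```

View pics/d1s.png

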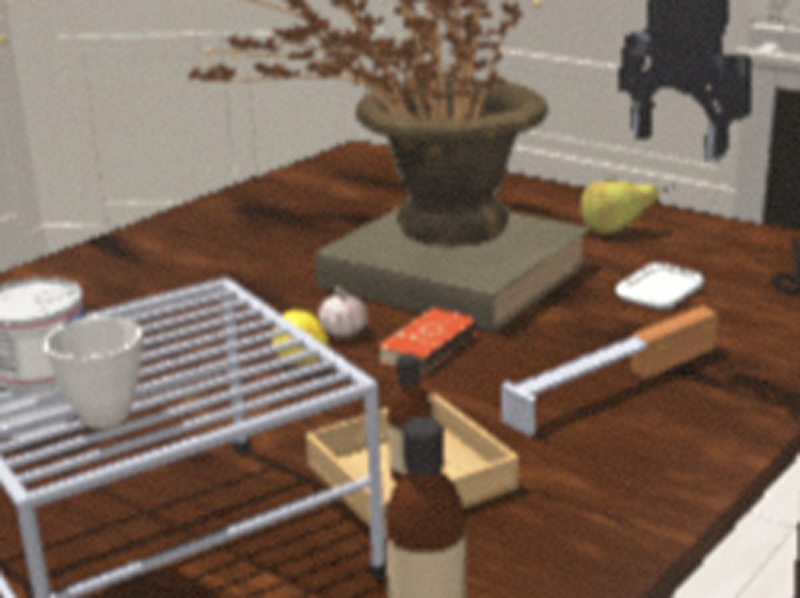

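View pics/d1.png

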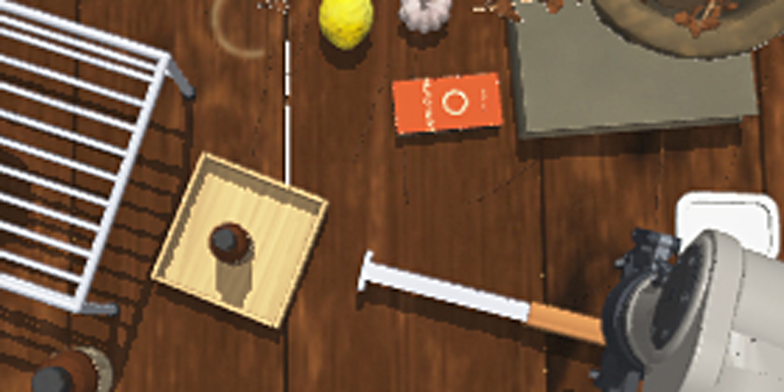

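Hook is down on the table. Three bottles: the big one at scene (283,268), the small one at (240,316), and the middle-sized one in the tray, now at (516,86), which is the one wanted. I'll confirm it with an enlarged crop and measure its cap.

Run:
```python
from h import *
snap("top","e1",(210,195,290,275),7.4); snap("scene","e1s",(225,195,325,280),7)
```

```text
(no output)
```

View pics/e1.png

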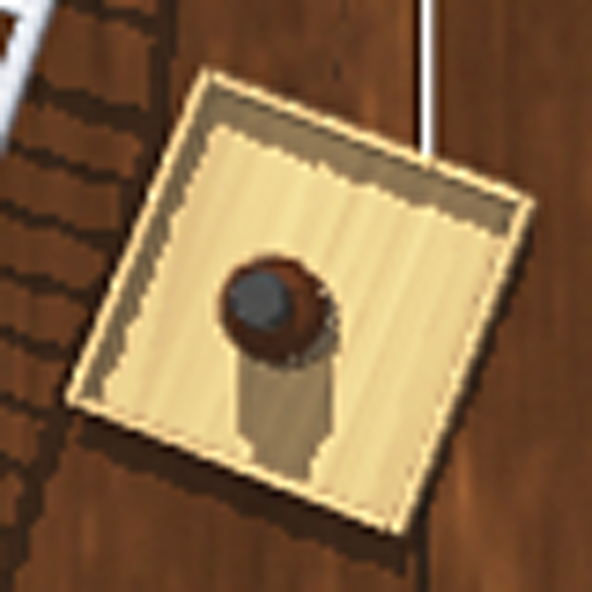

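View pics/e1s.png

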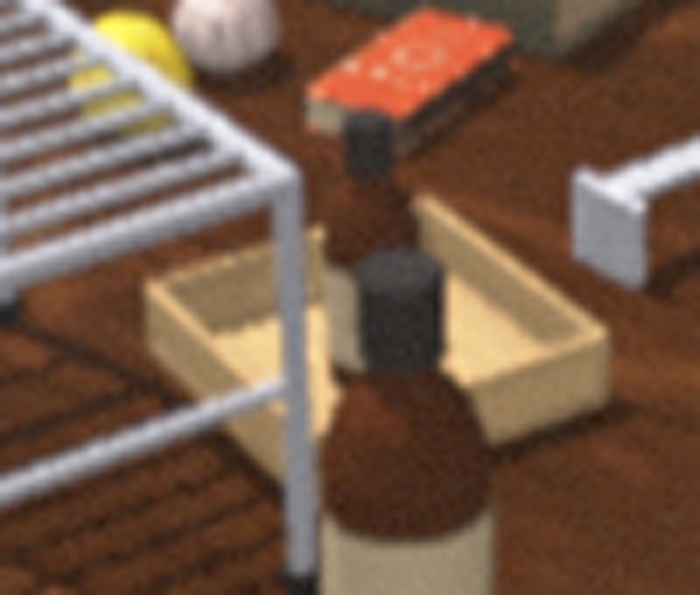

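Run:
```python
from h import *
p=ray("top",(210+258/7.4,195+300/7.4),124); print(p)
p=ray("scene",(225+370/7,195+118/7),124); print(p)
a=ray("top",(210+228/7.4,0),124);b=ray("top",(210+290/7.4,0),124);print("cap dia",a[1]-b[1])
# heights in scene of axis
for z in(5,50,62,75,85,92,100,124): print(z,(proj("scene",(516,86,z))-[225,195])*7)
plan(516,86,170,73)
```

```text
[510.78609673  82.78214346 124.        ]
[509.4313323   86.09608343 124.        ]
cap dia 23.947429220873744
5 [364.7178023  371.99258681]
50 [361.84432889 277.18285153]
62 [361.06049534 251.32040532]
75 [360.20275569 223.0194409 ]
85 [359.53679289 201.04611891]
92 [359.06739125 185.55829681]
100 [358.52764419 167.74944004]
124 [356.88702079 113.61736794]
t 20.2 tcp [ 434.3 -250.6  174.5] head 75.0 F [0.3 0.4 0.3] w 1.0
shift [346.3  -8.3   4.6] yaw 2.0 dist 346
```

Request:
play_rows:
  steps:
    - {"translation":[45,-1.5,0],"yaw":0}
    - {"translation":[95,-3,0],"yaw":0}
    - {"translation":[145,-5,0],"yaw":1}
    - {"translation":[195,-6,0],"yaw":2}
    - {"translation":[245,-8,0],"yaw":2}
    - {"translation":[295,-9,0],"yaw":2}
    - {"translation":[330,-10.5,0],"yaw":2}
    - {"translation":[344.5,-10.8,0],"yaw":2}

```text
time: 21.0
tcp_pos: [513.5, 90.0, 175.3]
orientation: [0.802, 0.597, 0.001, -0.001]
ft_force: [0.1, -1.0, 0.8]
width: 1.001
```

Request:
play_rows:
  steps:
    - {"translation":[0,0,0],"yaw":0}
    - {"translation":[0,0,10],"yaw":0}
    - {"translation":[0,0,10],"yaw":0}

```text
time: 21.3
tcp_pos: [512.0, 82.3, 163.2]
orientation: [0.805, 0.594, -0.002, -0.0]
ft_force: [0.1, -1.1, 0.1]
width: 1.003
```

Run:
```python
from h import *
plan(513,85,56,73)
snap("scene","f1s",(225,130,325,255),5);snap("top","f1",(165,130,325,250),5)
```

```text
t 21.3 tcp [512.   82.3 163.2] head 72.8 F [ 0.1 -1.1  0.1] w 1.003
shift [  3.1   0.4 107.2] yaw -0.2 dist 107
```

View pics/f1s.png

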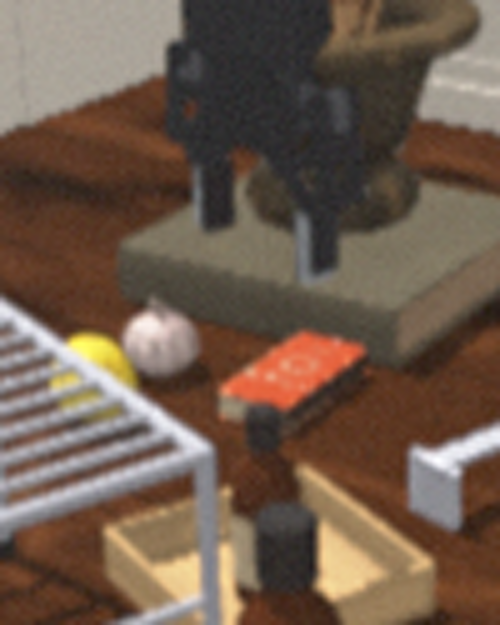

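View pics/f1.png

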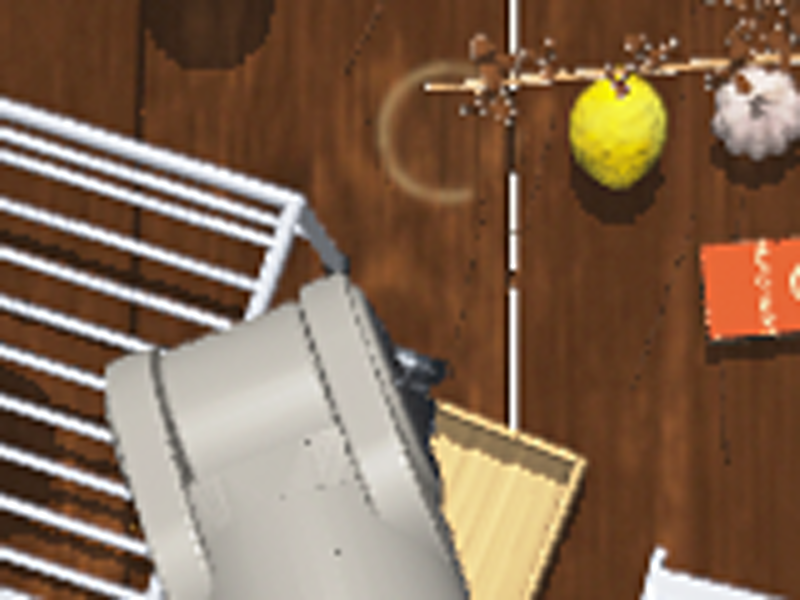

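The fingers are centred over the cap (column about 264 in the crop). Descending.

Request:
play_rows:
  steps:
    - {"translation":[2,0,25],"yaw":0}
    - {"translation":[2,0,55],"yaw":0}
    - {"translation":[2,0,80],"yaw":0}
    - {"translation":[2,0,95],"yaw":0}
    - {"translation":[2,0,102],"yaw":0}
    - {"translation":[2,0,106],"yaw":0}
    - {"translation":[2,0,106],"yaw":0}

```text
time: 22.1
tcp_pos: [514.4, 86.6, 59.4]
orientation: [0.804, 0.595, 0.0, 0.0]
ft_force: [0.2, -0.3, 0.3]
width: 0.999
```

Run:
```python
from h import *
plan(513,85,56,73)
snap("scene","f2s",(225,160,325,265),5)
```

```text
t 22.1 tcp [514.4  86.6  59.4] head 73.0 F [ 0.2 -0.3  0.3] w 0.999
shift [-1.9 -0.9  3.4] yaw -0.0 dist 4
```

View pics/f2s.png

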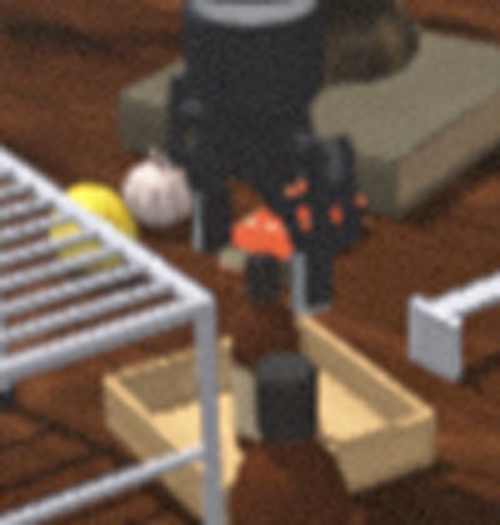

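Request:
play_rows:
  steps:
    - {"translation":[-1,0,3],"yaw":0}
    - {"translation":[-1,0,4],"yaw":0}
    - {"translation":[-1,0,4],"yaw":0}

```text
time: 22.45
tcp_pos: [513.7, 85.6, 55.2]
orientation: [0.804, 0.595, 0.0, 0.0]
ft_force: [-0.4, 0.7, 0.6]
width: 1.004
```

Request:
play_rows:
  steps:
    - {"translation":[0,0,0],"yaw":0}
    - {"translation":[0,0,0],"yaw":0}
    - {"translation":[0,0,0],"yaw":0}
    - {"translation":[0,0,0],"yaw":0}
    - {"translation":[0,0,0],"yaw":0}
    - {"translation":[0,0,0],"yaw":0}
  gripper: 0
  squeeze: 50

```text
time: 23.05
tcp_pos: [514.1, 85.8, 55.5]
orientation: [0.804, 0.595, 0.0, 0.0]
ft_force: [-0.8, -0.3, 4.6]
width: 0.44
```

Run:
```python
from h import *
plan(513,85,56,73)
snap("scene","f3s",(225,160,325,265),5)
```

```text
t 23.05 tcp [514.1  85.8  55.5] head 73.0 F [-0.8 -0.3  4.6] w 0.44
shift [-1.1 -0.8 -0.5] yaw -0.0 dist 1
```

View pics/f3s.png

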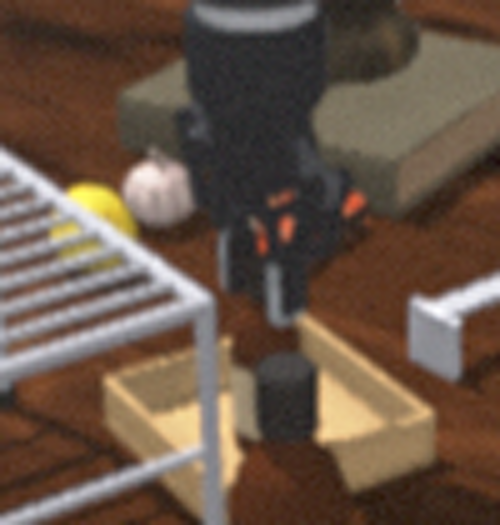

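The width of 37 mm means the pads are on the shoulder, not the cap. I'll reopen and grasp lower, nearer the full-diameter body (the palm should still clear the cap by about 10 mm).

Request:
play_rows:
  steps:
    - {"translation":[0,0,0],"yaw":0}
    - {"translation":[0,0,0],"yaw":0}
    - {"translation":[0,0,0],"yaw":0}
    - {"translation":[0,0,0],"yaw":0}
  gripper: 100

```text
time: 23.5
tcp_pos: [513.3, 85.6, 54.7]
orientation: [0.804, 0.595, -0.0, -0.0]
ft_force: [0.7, 0.3, 1.1]
width: 0.999
```

Run:
```python
from h import *
plan(513,85,56,73)
snap("scene","f4s",(225,160,325,265),5)
```

```text
t 23.5 tcp [513.3  85.6  54.7] head 73.0 F [0.7 0.3 1.1] w 0.999
shift [-0.7 -0.1 -1.3] yaw -0.0 dist 2
```

View pics/f4s.png

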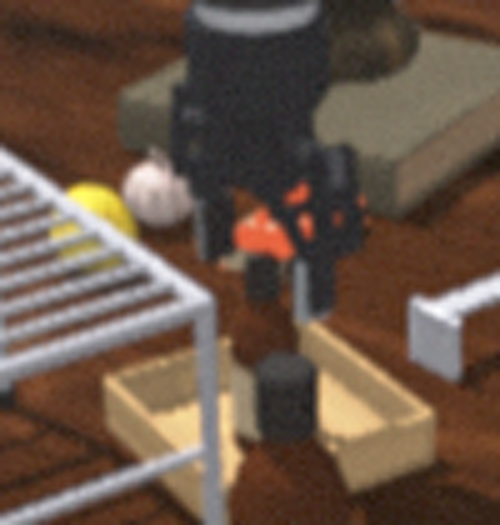

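Request:
play_rows:
  steps:
    - {"translation":[0,0,6],"yaw":0}
    - {"translation":[0,0,13],"yaw":0}
    - {"translation":[0,0,19],"yaw":0}
    - {"translation":[0,0,23],"yaw":0}
    - {"translation":[0,0,26],"yaw":0}
    - {"translation":[0,0,26],"yaw":0}

```text
time: 24.15
tcp_pos: [513.2, 85.6, 28.5]
orientation: [0.804, 0.595, -0.0, -0.0]
ft_force: [-0.3, -0.5, 0.4]
width: 1.0
```

Run:
```python
from h import *
plan(513,85,30,73)
snap("scene","f5s",(225,160,325,265),5)
```

```text
t 24.15 tcp [513.2  85.6  28.5] head 73.0 F [-0.3 -0.5  0.4] w 1.0
shift [-0.7 -0.  -1.5] yaw -0.0 dist 2
```

View pics/f5s.png

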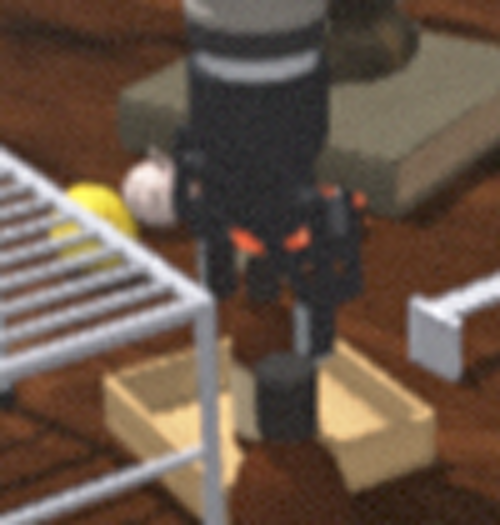

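Request:
play_rows:
  steps:
    - {"translation":[0,0,0],"yaw":0}
    - {"translation":[0,0,0],"yaw":0}
    - {"translation":[0,0,0],"yaw":0}
    - {"translation":[0,0,0],"yaw":0}
    - {"translation":[0,0,0],"yaw":0}
    - {"translation":[0,0,0],"yaw":0}
  gripper: 0
  squeeze: 50

```text
time: 24.8
tcp_pos: [514.1, 85.7, 29.4]
orientation: [0.804, 0.595, 0.0, 0.0]
ft_force: [-0.3, -1.1, 4.1]
width: 0.457
```

Run:
```python
from h import *
plan(513,85,30,73)
snap("scene","f6s",(225,160,325,265),5)
```

```text
t 24.8 tcp [514.1  85.7  29.4] head 73.0 F [-0.3 -1.1  4.1] w 0.457
shift [-1.  -0.8 -0.6] yaw -0.0 dist 1
```

View pics/f6s.png

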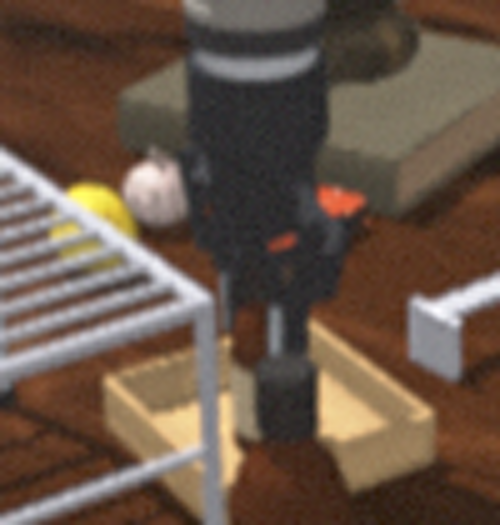

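Width is 39–40 mm, so it holds the body. Lifting.

Request:
play_rows:
  steps:
    - {"translation":[0,0,-5],"yaw":0}
    - {"translation":[0,0,-15],"yaw":0}
    - {"translation":[0,0,-30],"yaw":0}
    - {"translation":[0,0,-50],"yaw":0}
    - {"translation":[0,0,-75],"yaw":0}
    - {"translation":[0,0,-95],"yaw":0}
    - {"translation":[0,0,-110],"yaw":0}
    - {"translation":[0,0,-110],"yaw":0}

```text
time: 25.65
tcp_pos: [515.7, 86.3, 142.2]
orientation: [0.804, 0.595, 0.003, 0.002]
ft_force: [0.8, 0.2, -0.4]
width: 0.46
```

Run:
```python
from h import *
plan(530.5,-425.5,139,73)
snap("scene","h1s",(200,100,350,265),3.6)
print(find("top","dish"),find("scene","dish"),find("top","tray"))
plan(530.5,-425.5,139,10)
```

```text
t 25.65 tcp [515.7  86.3 142.2] head 73.0 F [ 0.8  0.2 -0.4] w 0.46
shift [-485.1  164.     3.1] yaw -0.0 dist 512
[([530.0, -427.0, 3.0], 0.72)] [([521.0, 86.0, 173.0], 0.58), ([530.0, -424.0, 2.0], 0.47)] [([517.0, 78.0, -2.0], 0.66)]
t 25.85 tcp [512.8  85.4 138.2] head 73.0 F [ 0.6  0.6 -1.7] w 0.457
shift [-483.4  166.4   -0.6] yaw 63.0 dist 511
```

View pics/h1s.png

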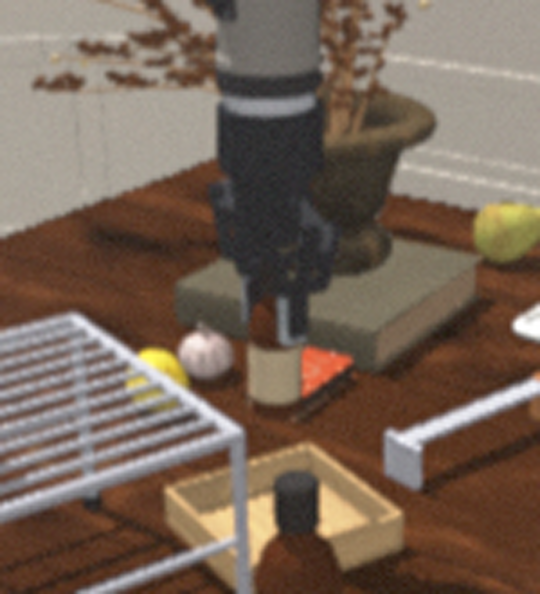

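Request:
play_rows:
  steps:
    - {"translation":[-10,3.4,0],"yaw":1}
    - {"translation":[-30,10,0],"yaw":3}
    - {"translation":[-60,21,0],"yaw":6}
    - {"translation":[-95,33,0],"yaw":9}
    - {"translation":[-130,45,0],"yaw":12}
    - {"translation":[-165,57,0],"yaw":15}
    - {"translation":[-200,69,0],"yaw":18}
    - {"translation":[-235,81,0],"yaw":21}

```text
time: 26.65
tcp_pos: [520.9, -166.7, 138.5]
orientation: [0.9, 0.436, -0.001, 0.0]
ft_force: [0.6, 0.6, -0.9]
width: 0.452
```

Run:
```python
from h import *
plan(530.5,-425.5,139,30)
```

```text
t 26.65 tcp [ 520.9 -166.7  138.5] head 51.6 F [ 0.6  0.6 -0.9] w 0.452
shift [-197.   168.1   -0.3] yaw 21.6 dist 259
```

Request:
play_rows:
  steps:
    - {"translation":[-27,23,0],"yaw":3}
    - {"translation":[-54,46,0],"yaw":6}
    - {"translation":[-81,69,0],"yaw":9}
    - {"translation":[-108,92,0],"yaw":12}
    - {"translation":[-135,115,0],"yaw":15}
    - {"translation":[-162,138,0],"yaw":18}
    - {"translation":[-183,156,0],"yaw":20}
    - {"translation":[-197,168,0],"yaw":21.6}

```text
time: 27.45
tcp_pos: [530.0, -426.7, 138.0]
orientation: [0.966, 0.258, -0.001, 0.0]
ft_force: [-0.2, -0.2, -1.0]
width: 0.455
```

Request:
play_rows:
  steps:
    - {"translation":[0,0,0],"yaw":0}
    - {"translation":[0,0,0],"yaw":0}
    - {"translation":[0,0,0],"yaw":0}

```text
time: 27.75
tcp_pos: [533.1, -420.1, 138.7]
orientation: [0.965, 0.263, -0.0, -0.001]
ft_force: [0.7, 0.2, -0.9]
width: 0.457
```

Run:
```python
from h import *
plan(530.5,-425.5,40,30)
snap("scene","i1s",(290,80,410,220),4);snap("top","i1",(365,180,485,280),5)
```

```text
t 27.75 tcp [ 533.1 -420.1  138.7] head 30.5 F [ 0.7  0.2 -0.9] w 0.457
shift [-5.   3.5 98.7] yaw 0.5 dist 99
```

View pics/i1s.png

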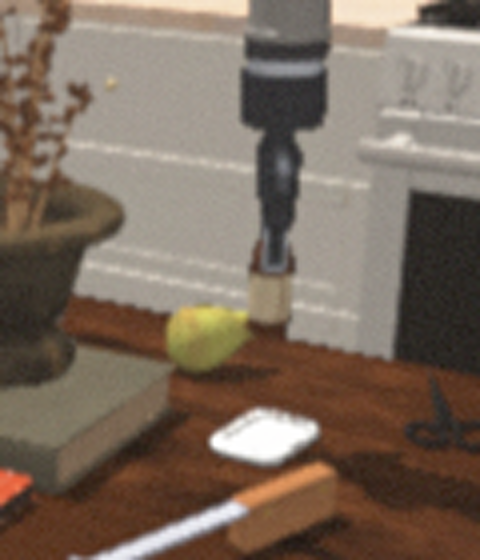

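View pics/i1.png

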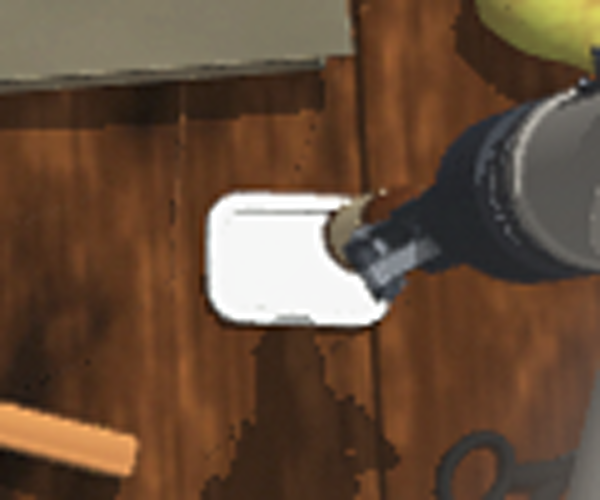

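Run:
```python
from h import *
print(ray("top",(365+299/5,180+257/5),10))
d=ray("scene",(290+265/4,80+436/4),8); print(d)
b=(np.array([270,328])/4+[290,80]); 
for z in(105,110,115,120): print(z,ray("scene",b,z))
P=ctrl.get_obs()["tcp_pos"]; print(proj("scene",[P[0],P[1],115]),b)
plan(530,-425.5,60,30)
```

```text
[ 528.82656652 -427.02736271   10.        ]
[ 524.30022119 -419.99466926    8.        ]
105 [ 540.87364099 -449.00323419  105.        ]
110 [ 534.62965591 -436.10388377  110.        ]
115 [ 528.38567083 -423.20453335  115.        ]
120 [ 522.14168575 -410.30518292  120.        ]
[355.83383452 161.98380502] [357.5 162. ]
t 27.85 tcp [ 533.6 -419.9  139.1] head 30.5 F [ 0.3  0.2 -0.5] w 0.455
shift [-5.9  3.  79.1] yaw 0.5 dist 79
```

Request:
play_rows:
  steps:
    - {"translation":[-5,3,10],"yaw":0}
    - {"translation":[-5.5,3,35],"yaw":0}
    - {"translation":[-5.5,3,60],"yaw":0}
    - {"translation":[-5.5,3,80],"yaw":0}
    - {"translation":[-5.5,3,93],"yaw":0}
    - {"translation":[-5.5,3,100],"yaw":0}
    - {"translation":[-5.5,3,104],"yaw":0}
    - {"translation":[-5.5,3,104],"yaw":0}

```text
time: 28.65
tcp_pos: [530.3, -426.9, 35.2]
orientation: [0.965, 0.262, 0.0, 0.0]
ft_force: [0.0, 0.3, -1.0]
width: 0.46
```

Run:
```python
from h import *
plan(529.5,-425.5,29,30)
snap("scene","j1s",(310,130,400,220),6);snap("top","j1",(365,180,485,280),5)
```

```text
t 28.65 tcp [ 530.3 -426.9   35.2] head 30.4 F [ 0.   0.3 -1. ] w 0.46
shift [ 0.  -1.6  6.2] yaw 0.4 dist 6
```

View pics/j1s.png

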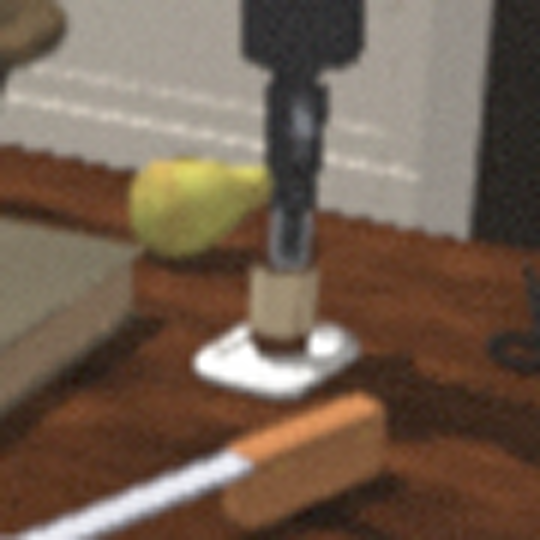

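View pics/j1.png

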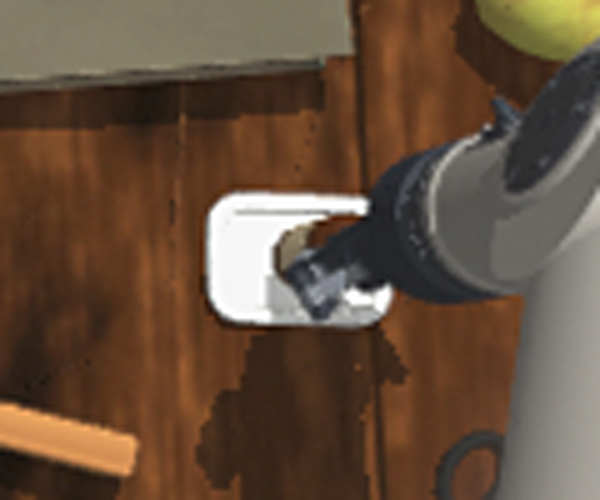

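Request:
play_rows:
  steps:
    - {"translation":[0,-0.5,2],"yaw":0}
    - {"translation":[0,-0.5,4],"yaw":0}
    - {"translation":[0,-0.5,4.5],"yaw":0}
    - {"translation":[0,-0.5,4.5],"yaw":0}

```text
time: 29.15
tcp_pos: [529.8, -426.3, 30.5]
orientation: [0.965, 0.262, -0.0, 0.0]
ft_force: [-1.1, -0.5, 0.2]
width: 0.453
```

Request:
play_rows:
  steps:
    - {"translation":[0,0,0.7],"yaw":0}
    - {"translation":[0,0,1],"yaw":0}
    - {"translation":[0,0,1],"yaw":0}

```text
time: 29.45
tcp_pos: [529.8, -426.3, 29.5]
orientation: [0.965, 0.262, -0.0, 0.0]
ft_force: [0.1, -0.1, -1.1]
width: 0.457
```

Request:
play_rows:
  steps:
    - {"translation":[0,0,0.7],"yaw":0}
    - {"translation":[0,0,1.2],"yaw":0}
    - {"translation":[0,0,1.2],"yaw":0}

```text
time: 29.75
tcp_pos: [530.0, -426.4, 29.0]
orientation: [0.965, 0.262, 0.0, 0.0]
ft_force: [0.3, 0.7, 3.9]
width: 0.456
```

Contact felt (+3.9 N). Releasing.

Request:
play_rows:
  steps:
    - {"translation":[0,0,0],"yaw":0}
    - {"translation":[0,0,0],"yaw":0}
    - {"translation":[0,0,0],"yaw":0}
    - {"translation":[0,0,0],"yaw":0}
    - {"translation":[0,0,0],"yaw":0}
  gripper: 100

```text
time: 30.25
tcp_pos: [529.8, -426.3, 28.2]
orientation: [0.965, 0.262, -0.0, -0.0]
ft_force: [-0.2, 0.1, 0.2]
width: 1.0
```

Request:
play_rows:
  steps:
    - {"translation":[0,0,-10],"yaw":0}
    - {"translation":[0,0,-25],"yaw":0}
    - {"translation":[0,0,-45],"yaw":0}
    - {"translation":[0,0,-75],"yaw":0}
    - {"translation":[0,0,-110],"yaw":0}
    - {"translation":[0,0,-150],"yaw":0}
    - {"translation":[0,0,-180],"yaw":0}
    - {"translation":[0,0,-180],"yaw":0}

```text
time: 31.05
tcp_pos: [533.1, -428.4, 216.4]
orientation: [0.965, 0.262, 0.004, 0.005]
ft_force: [-0.4, -0.4, 0.7]
width: 1.0
```

Run:
```python
from h import *
plan(529.5,-425.5,29,30)
snap("scene","k1s",(290,80,420,220),4);snap("top","k1",(365,180,485,280),5);snap("top","k1f")
for t in("bottle_center","tray","lemon","garlic","matches","hook_grip"): print(t,find("scene",t),find("top",t))
```

```text
t 31.05 tcp [ 533.1 -428.4  216.4] head 30.4 F [-0.4 -0.4  0.7] w 1.0
shift [ -2.6  -6.6 187.4] yaw 0.4 dist 187
bottle_center [([382.0, 384.0, 40.0], 0.96), ([383.0, 240.0, 88.0], 0.62), ([529.0, -429.0, 60.0], 0.58)] [([534.0, -428.0, 66.0], 0.86), ([384.0, 384.0, 36.0], 0.53)]
tray [([520.0, 85.0, 0.0], 0.75)] [([520.0, 79.0, -0.0], 0.84)]
lemon [([752.0, -30.0, -2.0], 0.52)] [([759.0, -32.0, -2.0], 0.52)]
garlic [([764.0, -113.0, 2.0], 0.46)] [([766.0, -110.0, -4.0], 0.52)]
matches [([662.0, -139.0, -1.0], 0.91)] [([432.0, -264.0, 26.0], 0.75), ([663.0, -136.0, 3.0], 0.66)]
hook_grip [([431.0, -263.0, 23.0], 0.75), ([751.0, -30.0, 0.0], 0.74), ([563.0, 177.0, -4.0], 0.38)] [([432.0, -261.0, 28.0], 0.62)]
```

View pics/k1s.png

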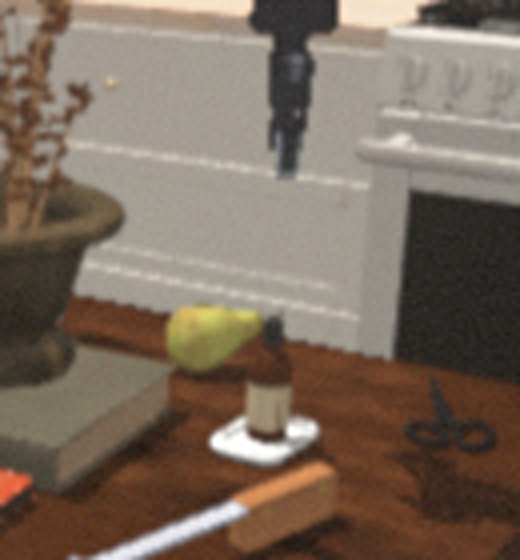

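View pics/k1.png

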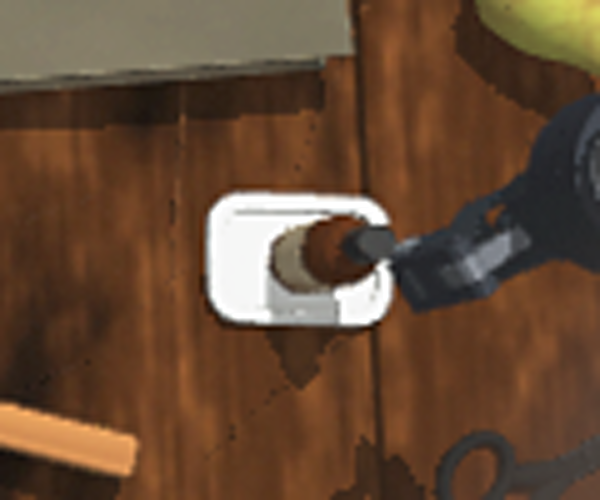

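View pics/k1f.png

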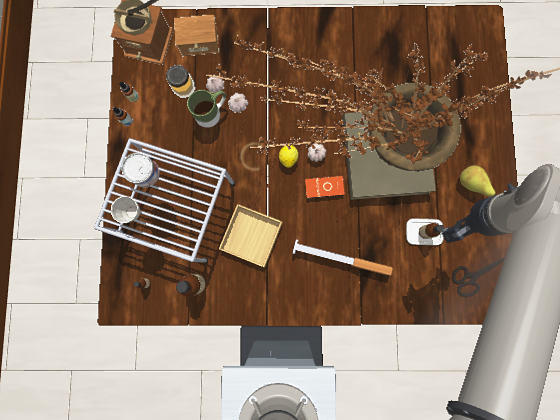

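The bottle stands upright near the middle of the dish (top (430,231)). The tray is out at (250,236), the hook lies at (343,258), and the lemon, garlic and matchbox are where they were. Settle, then hand in.

Request:
play_rows:
  steps:
    - {"translation":[0,0,0],"yaw":0}
    - {"translation":[0,0,0],"yaw":0}
    - {"translation":[0,0,0],"yaw":0}

```text
time: 32.1
tcp_pos: [529.9, -426.3, 208.4]
orientation: [0.965, 0.262, 0.0, 0.0]
ft_force: [-1.2, 0.1, -0.1]
width: 1.0
```

Run:
```python
from station import ctrl
print(ctrl.sign_off())
```

```text
the job is handed in; nothing more can be done
None
```

I hooked the tray and dragged it out, with its rear corners about 30 mm clear of the shelf. Then I laid the hook on open table and stood the middle-sized bottle on the white dish, and handed in at about 32 s.

- **Last checks:** The final pictures show the bottle upright at about (531, -428), against a dish centre of about (530, -426). The tray is out at about (520, 82) and the hook is flat on the table. The lemon, garlic and matchbox were found where they started, to within the networks' 4 mm or so. Forces in the readings I took stayed under about 8 N.
- **Failed or disagreed:**
  - The reported TCP height read about 35 mm lower than the real fingertips. My first try on the hook closed on air above the grip, so I measured the offset in the pictures and allowed for it.
  - My first grip on the bottle caught its sloping shoulder (37 mm). I reopened and took it lower on the body before lifting.
  - My own fits and the networks differed by about 5 mm on the shelf and tray positions, which was within the margins I left.

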